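# Gauge a lamp tube in the tapered slot

### The job

Check the diameter of the brass tube in the tapered slot gauge: stand it in the wide end of the slot, on the gauge's base plate, and slide it along towards the narrow end until it wedges. Leave it standing there, then slide the red pointer along its track until it is level with the wedged tube, to mark the reading.

Things in the scene. Friction and masses are not known exactly. Their poses are not given: they have to be found in the camera images.
- brass_tube_mid (a point): centre (half-way up) of the brass tube: plain, upright, yellow brass with a dark bore, 26 mm outside diameter, 75 mm tall, about 0.12 kg, z along its axis. It stands on the table to the robot's right; a thinner steel tube (19 mm) and a thicker black one (32 mm), equally tall, stand near it and are not needed.
- gauge: tapered slot gauge, fixed: green base plate 220 (x) by 190 by 8 mm thick, two steel jaws on it, tops 26 mm above the table, jaws 14 mm thick. Origin on the table under the slot's middle, z up. The slot runs along x at y = 0, open above and at both ends: 40 mm wide at x = -80 mm (wide end), evenly to 12 mm at x = +80. The tube stands on the plate between the jaws. White scale on the -y side.
- pointer_knob (a point): middle of the red pointer's knob, 42 mm above the table; axes as the gauge's. The knob is 14 by 14 mm, 24 to 56 mm above the table, on a carriage 20 by 22 mm that slides (1 N, stays where left) parallel to the gauge's x at gauge y = -88 mm, from x = -90 to +90 mm. It starts towards the narrow end. Its thin arm points to the slot at the knob's own x.

How it is judged:
By the outcome, as a careful person would: the job done as asked, in the order asked, and still so for the second after the job is handed in, with the robot touching nothing.
It also fails if it takes over 48 s, if anything falls off the work surface, if the arm or the gripper's body presses on something with over 40 N, if the wrist force passes 120 N, or if a joint passes its speed limit or range.

### The arm

A 6-joint arm with a two-finger parallel gripper is mounted at the origin on the work surface. World frame = base frame: x ahead of the robot, y to its left, z up, the work surface at z = 0. Lengths are in mm, angles in rad, forces in N, time in s.
With the tool pointing down it reaches from about 275 to 1000 mm from the base axis. Payload 8.4 kg.
Tool frame: the origin (TCP) lies on the centre line of the jaws, within the pads' length; the fingertips stand 22 mm ahead of it and the grasp point (between the pads) lies 3 mm ahead of it; z points along the fingers, x is the direction in which the jaws open and shut, and the axes are right-handed (so a half turn about z gives the same grasp; the last joint's range is limited). The gripper opens to 85 mm and grips with 20 to 120 N. Pads are 22 mm wide; open, the fingers measure 114 mm over their backs; the gripper's body (76 mm by 85 mm) begins 54 mm behind the grasp point. The pads swing forward as they close: fully open they stand 13 mm farther back than shut.
Start: joints at [-1.304, 0.353, 1.633, -0, 1.155, -0.002], TCP at [165.983, -602.559, 223.981] pointing down, gripper open.
Joint ranges: [-2.63, 2.63], [-0.92, 2.1], [0.06, 2.66], [-1.3, 4.44], [0, 2.69], [-3.02, 3.02]. Speed limits (rad/s): [2.22, 2.22, 2.79, 3.14, 3.14, 3.14].

### API

Orientations are given as [roll, pitch, yaw] about the fixed x, y, z axes, in that order (R = Rz(yaw) Ry(pitch) Rx(roll)).
In Python, from rig import status, viewer, job gives the robot as it stands.
- The arm moves only by the tool send_rows, never from a script. Its argument "plan" is a list of rows, each a list of 3 entries, a list of its own where there are three numbers: the shift along the tool's x, y, z in m, then the turn, a rotation vector about the tool's x, y, z in rad, then the opening, from -1 (shut) to 1 (fully open). In form: [[[x, y, z], [rx, ry, rz], jaw], ...]. A call has exactly 5 rows; each row is the pose to reach, as a shift and turn from the pose measured when the call began, along the tool's axes at that moment; what a row does not reach only later rows make up. A row lasts 1/12 s, in which the tool goes at most 41.7 mm and 7.16 degrees, less where a joint would pass 70% of its speed; a pose out of reach is approached as far as the arm can. A call with a gripper value outside its range is refused whole. The fingers move at their own pace and stop on an object; "squeeze" is the grip in N (left out, the last holds). Time passes only in rows, so rows that repeat a pose let the fingers close, or fill a call up. It gives the time, the measured TCP pose, the force and the opening at its end, in the units of the state.
- status.sense(): the state, without advancing time (a new reading comes with each control period).
- viewer.grab_frame(name): name is "side" or "top" or "wrist"; returns the picture (400x640x3 uint8, red, green, blue); there is no depth.
- viewer.camera_params(name): a dict with "intrinsics" (3x3 intrinsics, pixels), "xyz" and "orientation" of the camera in the world. Camera axes: x right, y down, z forward; pixel columns grow to the right and rows downward; lengths in mm; the calibration is good to about 2 mm. A picture is of the moment at which its call begins: read the wrist's pose just before it. camera_params takes no time and is no camera call; for the wrist camera it gives the pose at the moment of the call.
- job.sign_off(): hands the job in, once; it reports no verdict.
Trained networks look in the newest picture that a camera, given by its name, has taken for a name from the list of things; names that differ only in an ending like _2 or _b are one class to them, and where a whole thing is asked for, a point or a joint stands for the part that bears it (a point fixed in the world has none). Each returns a list of dicts, best first, with "p" (0 to 1); they miss things now and then, are a little off and sometimes report something else, mostly with a low value. They report only what shows in the picture. A call takes as long as a camera call.
- viewer.cut_out(label, camera): "mask" (400x640 bool, what is visible of it) and "extent" ([left, top, width, height] in pixels, round what is visible of it).
The state is a dict: "clock": time; "qpos": joint angles; "qvel": joint speeds; "joint_efforts": joint torques, N m; "eef_pos": TCP position; "tcp_rot": TCP orientation; "contact_force": force on the tool from outside, world axes, zero at the start; "wrist_torque": the same for the moment, N m; "opening": opening from 0.0 (shut) to 1.0 (fully open).
Only numpy, scipy, OpenCV 4.12 (cv2) and the standard library are available. Lean on these libraries where they do the work, as an engineer would, in place of code of your own. Each camera call takes 0.05 s, during which the arm holds its last target.

## Working session

There is one attempt and no reset: what is moved stays moved. The work goes in short steps, Python scripts to look and compute and a tool call to move; the robot and the scene stay as the last step left them, time stands still between calls to the robot, and variables do not carry over. Pictures are saved under pics/ and viewed, and the job is handed in when it is done.

Besides the shell and the picture viewer there is one more tool, called after "Call:" as name(argument=value, ...) on one line, values as JSON. send_rows: Moves the arm, as the interface text tells. Its arguments: {"type":"object","properties":{"plan":{"type":"array"},"squeeze":{"type":"number"}},"required":["plan"]}

```bash
ls; mkdir -p pics
cat > h.py <<'E'
import numpy as np,cv2
from rig import status,viewer,job
from scipy.spatial.transform import Rotation as R
def save(n,f):
    im=viewer.grab_frame(n); cv2.imwrite('pics/'+f,im[:,:,::-1]); return im
def ray(n,u,v,cp=None):
    c=cp or viewer.camera_params(n); K=np.array(c['intrinsics']); o=np.array(c['orientation'])
    M=o if o.shape==(3,3) else R.from_euler('xyz',o).as_matrix()
    return np.array(c['xyz']),M@np.linalg.solve(K,[u,v,1.])
def onz(n,u,v,z,cp=None):
    p,d=ray(n,u,v,cp); return p+d*(z-p[2])/d[2]
def proj(n,P,cp=None):
    c=cp or viewer.camera_params(n); K=np.array(c['intrinsics']); o=np.array(c['orientation'])
    M=o if o.shape==(3,3) else R.from_euler('xyz',o).as_matrix()
    q=K@(M.T@(np.array(P)-c['xyz'])); return q[:2]/q[2]
E
python3 - <<'E'
from h import *
for n in ['side','top','wrist']:
    save(n,n+'0.png'); print(n,viewer.camera_params(n))
    for l in ['brass_tube_mid','gauge','pointer_knob']:
        print(l,[(round(d['p'],2),d['extent']) for d in viewer.cut_out(l,n)])
print(status.sense())
E
```

```text
pics
side {'intrinsics': array([[514.21430203,   0.        , 326.3872173 ],
       [  0.        , 514.21430203, 203.2564252 ],
       [  0.        ,   0.        ,   1.        ]]), 'xyz': array([366.63246795, 485.7422508 , 719.21748322]), 'orientation': array([-2.41120088, -0.00363153, -2.86216568])}
brass_tube_mid [(0.57, [361.4, 179.3, 13.6, 42.0])]
gauge [(0.84, [235.5, 236.0, 154.3, 144.5])]
pointer_knob [(0.67, [251.2, 306.4, 18.0, 23.4])]
top {'intrinsics': array([[372.89980617,   0.        , 320.3118625 ],
       [  0.        , 372.89980617, 196.61366614],
       [  0.        ,   0.        ,   1.        ]]), 'xyz': array([497.93618539, -79.96578029, 727.13185766]), 'orientation': array([-3.07305225e+00, -7.68359167e-05, -1.55358984e+00])}
brass_tube_mid [(0.6, [339.9, 231.8, 13.0, 19.0])]
gauge [(0.87, [186.0, 172.0, 119.0, 102.4])]
pointer_knob []
wrist {'intrinsics': array([[344.86026123,   0.        , 316.38392354],
       [  0.        , 344.86026123, 194.63405368],
       [  0.        ,   0.        ,   1.        ]]), 'xyz': array([ 232.22436608, -583.77329991,  374.19305622]), 'orientation': array([ 2.86608973e+00,  1.74443023e-04, -1.30080140e+00])}
brass_tube_mid []
gauge []
pointer_knob []
{'clock': 0.6, 'qpos': array([-1.30438852e+00,  3.52974663e-01,  1.63341843e+00, -4.85788052e-06,
        1.15523561e+00, -2.40715245e-03]), 'qvel': array([-2.30191449e-04, -8.60720991e-04,  2.68606893e-04, -8.19611758e-05,
        9.07607242e-04, -1.45322823e-03]), 'joint_efforts': array([-4.14668002e-04, -6.04867959e+01, -3.42311025e+01,  1.31197412e-04,
        1.39407301e-03, -2.83504164e-05]), 'eef_pos': array([ 165.98225808, -602.53666839,  223.98890287]), 'tcp_rot': array([ 3.14158830e+00,  3.60665074e-05, -1.30197940e+00]), 'contact_force': array([-0.35260897,  0.89494548, -0.16529093]), 'wrist_torque': array([ 0.02987124, -0.03695609, -0.05442874]), 'opening': 0.9988077999863189}
```

Run:
```python
import cv2
a=cv2.imread('pics/side0.png');cv2.imwrite('pics/s1.png',cv2.resize(a[130:400,200:500],None,fx=2.6,fy=2.2*1,interpolation=2)) if 0 else cv2.imwrite('pics/s1.png',cv2.resize(a[150:390,200:500],(750,600),interpolation=2))
a=cv2.imread('pics/top0.png');cv2.imwrite('pics/t1.png',cv2.resize(a[140:300,170:384],(800,598),interpolation=2))
```

```text
(no output)
```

View pics/s1.png

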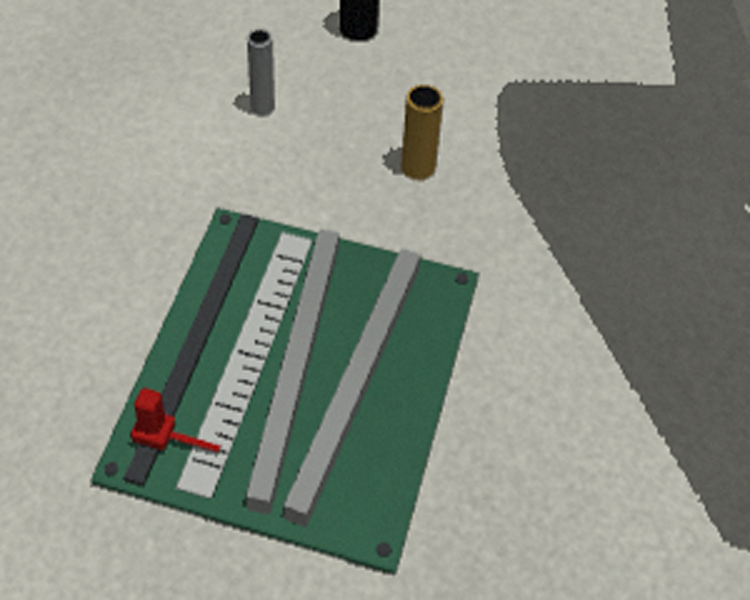

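View pics/t1.png

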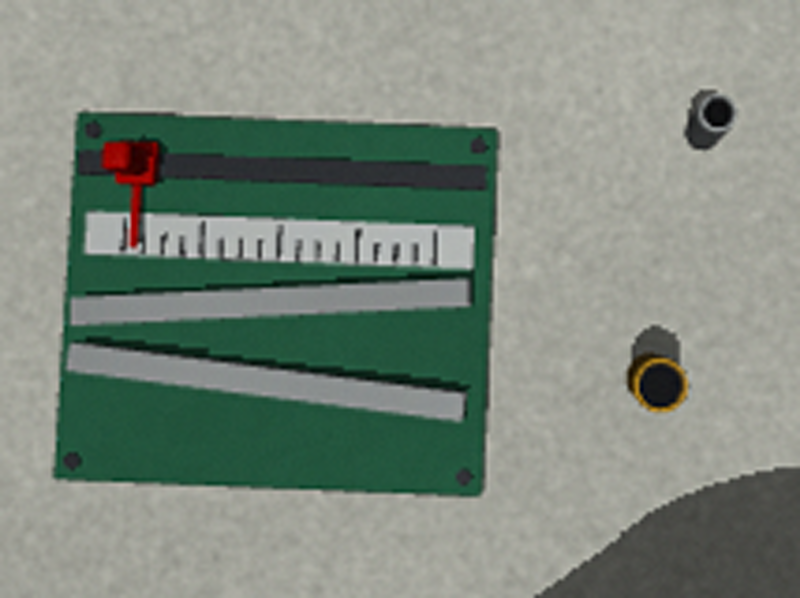

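View pics/top0.png

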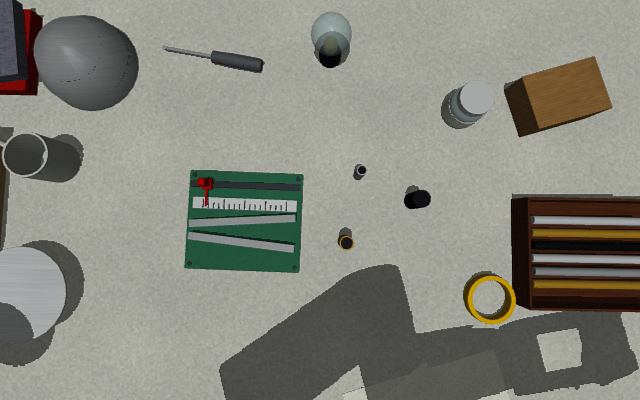

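View pics/side0.png

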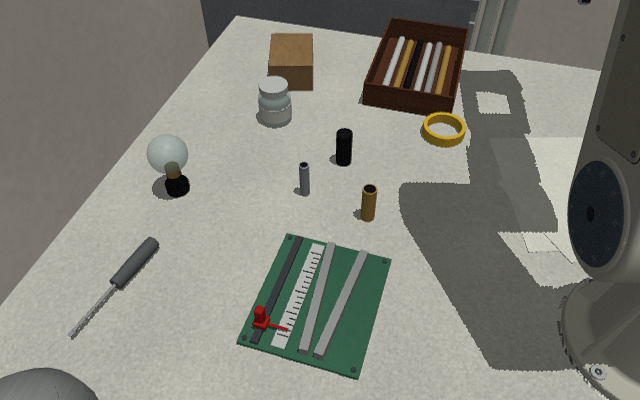

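```bash
cat > g.py <<'E'
from h import *
from scipy.optimize import least_squares
def gauge(n,im):
    hsv=cv2.cvtColor(im,cv2.COLOR_RGB2HSV)
    m=cv2.inRange(hsv,(60,90,30),(95,255,255))
    m=cv2.morphologyEx(m,cv2.MORPH_CLOSE,np.ones((25,25)))
    k,l,s,_=cv2.connectedComponentsWithStats(m); i=1+np.argmax(s[1:,4])
    c=max(cv2.findContours((l==i).astype('uint8'),0,1)[0],key=cv2.contourArea)
    h=cv2.convexHull(c); a=cv2.approxPolyDP(h,6,True)[:,0].astype(float)
    return a
def fit(n,a):
    W=np.array([onz(n,*p,8.)[:2] for p in a])
    return W
if __name__=='__main__':
  for n in ['top','side']:
    im=cv2.imread(f'pics/{n}0.png')[:,:,::-1].copy()
    a=gauge(n,im); W=fit(n,a); print(n,a.tolist(),W.round(1).tolist())
    (c,sz,an)=cv2.minAreaRect(W.astype('float32')); print(c,sz,an)
    hsv=cv2.cvtColor(im,cv2.COLOR_RGB2HSV)
  # tube: fit axis with both masks
  for n in ['top','side']:
    viewer.grab_frame(n); d=viewer.cut_out('brass_tube_mid',n)[0]
    ys,xs=np.nonzero(d['mask']); print(n,d['extent'],xs.mean(),ys.mean(),len(xs))
E
python3 g.py
```

```text
top [[191.0, 170.0], [302.0, 175.0], [298.0, 271.0], [185.0, 267.0]] [[594.8, 172.9], [588.7, -42.9], [404.4, -39.1], [408.2, 176.7]]
(499.3080749511719, 66.8666000366211) (215.8633575439453, 186.58111572265625) 88.82925415039062
side [[287.0, 234.0], [390.0, 259.0], [357.0, 378.0], [237.0, 342.0]] [[586.4, -38.0], [401.4, -35.5], [405.9, 181.6], [591.3, 177.5]]
(496.2052001953125, 71.03059387207031) (217.1785888671875, 185.53477478027344) 88.73568725585938
top [186.8, 170.7, 116.4, 101.2] 243.8158753171439 220.871964479884 11036
side [361.6, 183.1, 16.6, 39.1] 368.469262295082 202.54918032786884 488
```

Run:
```python
from h import *
print(onz('top',346.3,242.7,75),onz('side',370,188.8,75), onz('side',368,202.5,42))
# knob
print('knob',onz('side',200+148/2.5,150+397/2.5,56),onz('top',170+117/3.738,140+157/3.738,56))
for n in ['top','side']:
  a=cv2.imread(f'pics/{n}0.png')
  h=cv2.cvtColor(a,cv2.COLOR_BGR2HSV)
  m=cv2.inRange(h,(12,120,40),(30,255,255)); 
  x0,x1,y0,y1=(325,370,220,260) if n=='top' else (350,390,170,235)
  ys,xs=np.nonzero(m[y0:y1,x0:x1]); print(n,xs.min()+x0,xs.max()+x0,ys.min()+y0,ys.max()+y0)
```

```text
[ 463.1919021  -125.79280673   75.        ] [ 460.46646558 -122.69848733   75.        ] [ 461.27673887 -120.23178767   42.        ]
knob [565.33827607 140.59747025  56.        ] [566.78692569 136.47026208  56.        ]
top 338 353 235 249
side 361 376 184 220
```

```bash
cat > jaw.py <<'E'
from g import *
def jaws(n,im,cp=None):
    a=gauge(n,im); m=np.zeros(im.shape[:2],'uint8'); cv2.fillPoly(m,[a.astype('int32')],1); 
    m=cv2.erode(m,np.ones((3,3)))
    hsv=cv2.cvtColor(im,cv2.COLOR_RGB2HSV)
    g=((hsv[...,1]<45)&(hsv[...,2]>110)&(hsv[...,2]<185)&(m>0)).astype('uint8')
    return g
if __name__=='__main__':
  for n in ['top','side']:
    im=cv2.imread(f'pics/{n}0.png')[:,:,::-1].copy(); g=jaws(n,im)
    k,l,s,c=cv2.connectedComponentsWithStats(g)
    for i in range(1,k):
        if s[i,4]<60: continue
        ys,xs=np.nonzero(l==i)
        P=np.array([onz(n,x,y,26.)[:2] for x,y in zip(xs,ys)])
        (ct,sz,an)=cv2.minAreaRect(P.astype('float32'))
        v=np.linalg.svd(P-P.mean(0),full_matrices=False)[2][0]
        print(n,s[i],np.round(ct,1),np.round(sz,1),P.mean(0).round(1),np.degrees(np.arctan2(v[1],v[0])))
    cv2.imwrite(f'pics/jm_{n}.png',g*255)
E
python3 jaw.py
```

```text
top [193 197  15  11 122] [532.  147.1] [18.9 26.8] [531.9 150.4] -113.28776477550782
top [209 197  88  15 775] [529.7  48.3] [165.   21.5] [531.   49.6] -91.32801008762058
top [189 215 106  12 744] [499.1  67.8] [ 13.4 197.5] [498.9  68. ] -86.25258330915362
top [188 232 106  21 770] [458.9  68.5] [199.1  13.5] [458.8  67.8] 83.73382276719994Traceback (most recent call last):
  File "jaw.py", line 15, in <module>
    P=np.array([onz(n,x,y,26.)[:2] for x,y in zip(xs,ys)])
                ~~~^^^^^^^^^^^
  File "h.py", line 11, in onz
    p,d=ray(n,u,v,cp); return p+d*(z-p[2])/d[2]
        ~~~^^^^^^^^^^
  File "h.py", line 7, in ray
    c=cp or viewer.camera_params(n); K=np.array(c['intrinsics']); o=np.array(c['orientation'])
            ~~~~~~~~~~~~~~~~~~~~^^^
ValueError: time passes only in moves, steps and waits
```

View pics/jm_top.png

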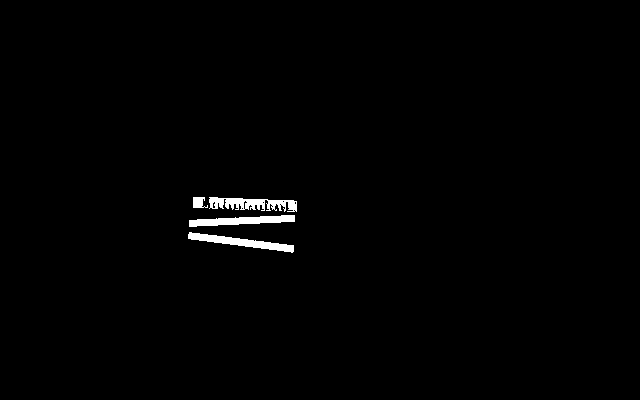

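```bash
sed -i 's/^def ray/_C={}\ndef CP(n):\n    if n=="wrist": return viewer.camera_params(n)\n    if n not in _C: _C[n]=viewer.camera_params(n)\n    return _C[n]\ndef ray/; s/cp or viewer.camera_params(n)/cp or CP(n)/' h.py; python3 jaw.py; python3 -c "
from h import *
print(status.sense()['clock'],status.sense()['eef_pos'])"
```

```text
top [193 197  15  11 122] [532.  147.1] [18.9 26.8] [531.9 150.4] -113.28776477550782
top [209 197  88  15 775] [529.7  48.3] [165.   21.5] [531.   49.6] -91.32801008762058
top [189 215 106  12 744] [499.1  67.8] [ 13.4 197.5] [498.9  68. ] -86.25258330915362
top [188 232 106  21 770] [458.9  68.5] [199.1  13.5] [458.8  67.8] 83.73382276719994
side [ 271  243   54  106 1245] [525.2  78.5] [195.9  22.1] [525.6  83.8] 88.8755586876131
side [299 245  35 106 946] [496.5  73.6] [ 13.9 192. ] [496.   81.6] 93.80353028817308
side [314 253  53 102 985] [457.4  74. ] [192.8  14.4] [458.1  81.9] 83.70136203549063
0.8 [ 165.97329372 -602.58077323  224.04059503]
```

```bash
cat > mv.py <<'E'
from h import *
import sys
def to(P,yaw=None):
    s=status.sense(); Rm=R.from_euler('xyz',s['tcp_rot']); p=s['eef_pos']
    sh=Rm.inv().apply(np.array(P)-p)/1000
    y=yaw if yaw is not None else s['tcp_rot'][2]
    Rt=R.from_euler('xyz',[np.pi,0,y]); rv=(Rm.inv()*Rt).as_rotvec()
    print('clock',round(s['clock'],2),'pos',p.round(1),'rot',s['tcp_rot'].round(4),'F',s['contact_force'].round(1),'open',round(s['opening'],3))
    print('shift',sh.round(4).tolist(),'turn',rv.round(4).tolist())
if __name__=='__main__':
    a=list(map(float,sys.argv[1:])); to(a[:3],a[3] if len(a)>3 else None)
E
python3 mv.py 462 -124 150 -1.593
```

```text
clock 0.8 pos [ 166.  -602.6  224. ] rot [ 3.1416e+00 -1.0000e-04 -1.3020e+00] F [-0.9  0.5  0.2] open 0.998
shift [-0.3828, -0.4125, 0.074] turn [0.0, -0.0001, 0.291]
```

Call:
send_rows(plan=[[[-0.028,-0.03,0],[0,0,0.06],1],[[-0.056,-0.06,0],[0,0,0.12],1],[[-0.084,-0.09,0],[0,0,0.18],1],[[-0.112,-0.12,0],[0,0,0.24],1],[[-0.14,-0.15,0],[0,0,0.291],1]], squeeze=30)

```text
clock: 1.22
eef_pos: [273.9, -426.1, 224.1]
tcp_rot: [-3.141, -0.0, -1.597]
contact_force: [1.2, 0.6, 0.4]
opening: 1.0
```

```bash
python3 mv.py 462 -124 150 -1.593
```

```text
clock 1.22 pos [ 273.9 -426.1  224.1] rot [-3.1413e+00 -2.0000e-04 -1.5967e+00] F [1.2 0.6 0.4] open 1.0
shift [-0.3069, -0.1801, 0.074] turn [-0.0003, -0.0002, -0.0037]
```

Good tracking. On to above the tube.

Call:
send_rows(plan=[[[-0.034,-0.02,0],[0,0,0],1],[[-0.068,-0.04,0],[0,0,0],1],[[-0.102,-0.06,0.01],[0,0,0],1],[[-0.136,-0.08,0.02],[0,0,0],1],[[-0.17,-0.1,0.03],[0,0,0],1]])

```text
clock: 1.63
eef_pos: [379.2, -257.2, 194.2]
tcp_rot: [-3.14, -0.001, -1.597]
contact_force: [0.3, -0.8, -0.4]
opening: 0.999
```

```bash
python3 mv.py 462 -124 150 -1.593
```

```text
clock 1.63 pos [ 379.2 -257.2  194.2] rot [-3.1401e+00 -1.0000e-03 -1.5970e+00] F [ 0.3 -0.8 -0.4] open 0.999
shift [-0.1354, -0.0793, 0.0442] turn [-0.0015, -0.001, -0.004]
```

Call:
send_rows(plan=[[[-0.034,-0.02,0.011],[0,0,0],1],[[-0.068,-0.04,0.022],[0,0,0],1],[[-0.102,-0.06,0.033],[0,0,0],1],[[-0.135,-0.079,0.044],[0,0,0],1],[[-0.135,-0.079,0.044],[0,0,0],1]])

```text
clock: 2.05
eef_pos: [463.8, -119.5, 148.8]
tcp_rot: [-3.14, 0.001, -1.593]
contact_force: [0.2, -0.2, -0.0]
opening: 1.0
```

```bash
python3 mv.py 462 -124 45 -1.593
python3 - <<'E'
from h import *
cp=viewer.camera_params('wrist'); print(cp)
save('wrist','w1.png')
print([(d['p'],d['extent']) for d in viewer.cut_out('brass_tube_mid','wrist')])
print(proj('wrist',[462,-124,75],cp),proj('wrist',[462,-124,0],cp))
E
```

```text
clock 2.05 pos [ 463.8 -119.5  148.8] rot [-3.1403e+00  7.0000e-04 -1.5933e+00] F [ 0.2 -0.2 -0. ] open 1.0
shift [0.0046, 0.0018, 0.1038] turn [-0.0012, 0.0007, -0.0003]
{'intrinsics': array([[344.86026123,   0.        , 316.38392354],
       [  0.        , 344.86026123, 194.63405368],
       [  0.        ,   0.        ,   1.        ]]), 'xyz': array([ 532.33382408, -120.71391328,  299.15890195]), 'orientation': array([ 2.86740087e+00,  7.22931542e-04, -1.59210267e+00])}
[(0.69, [307.3, 162.8, 37.3, 57.8])]
[323.64798242 204.81137279] [322.00057993 179.60595209]
```

View pics/w1.png

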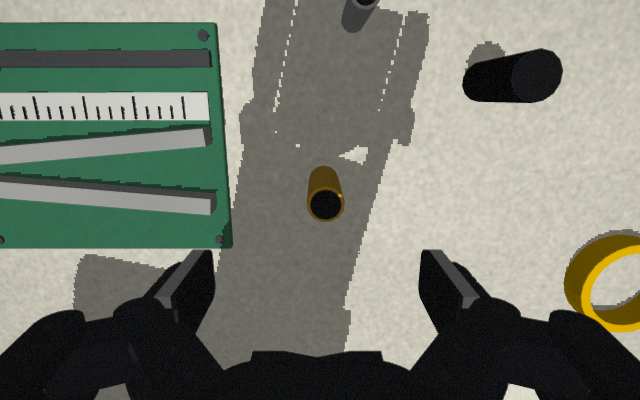

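Call:
send_rows(plan=[[[0.0055,0.0015,0.02],[-0.001,0,0],1],[[0.0055,0.0015,0.045],[-0.001,0,0],1],[[0.0055,0.0015,0.075],[-0.001,0,0],1],[[0.0055,0.0015,0.104],[-0.001,0,0],1],[[0.0055,0.0015,0.104],[-0.001,0,0],1]])

```text
clock: 2.57
eef_pos: [457.0, -129.1, 42.3]
tcp_rot: [3.135, 0.001, -1.595]
contact_force: [-1.2, 0.9, 0.1]
opening: 0.998
```

```bash
python3 mv.py 462 -125 45 -1.593
```

```text
clock 2.57 pos [ 457.  -129.1   42.3] rot [ 3.1347e+00  5.0000e-04 -1.5951e+00] F [-1.2  0.9  0.1] open 0.998
shift [-0.0042, -0.0049, -0.0028] turn [0.0069, 0.0005, -0.0021]
```

Call:
send_rows(plan=[[[-0.004,-0.005,-0.003],[0.006,0,-0.002],1],[[-0.004,-0.005,-0.003],[0.006,0,-0.002],1],[[-0.004,-0.005,-0.003],[0.006,0,-0.002],1],[[-0.004,-0.005,-0.003],[0.006,0,-0.002],1],[[-0.004,-0.005,-0.003],[0.006,0,-0.002],0.6]])

```text
clock: 2.98
eef_pos: [462.9, -125.5, 46.5]
tcp_rot: [-3.14, -0.0, -1.593]
contact_force: [-0.1, 0.7, 0.0]
opening: 0.884
```

```bash
python3 mv.py 462 -125 45 -1.593
python3 - <<'E'
from h import *
save('wrist','w2.png'); save('side','s2.png')
E
```

```text
clock 2.98 pos [ 462.9 -125.5   46.5] rot [-3.1401e+00 -1.0000e-04 -1.5931e+00] F [-0.1  0.7  0. ] open 0.884
shift [-0.0005, 0.0009, 0.0015] turn [-0.0014, -0.0001, -0.0001]
```

View pics/w2.png

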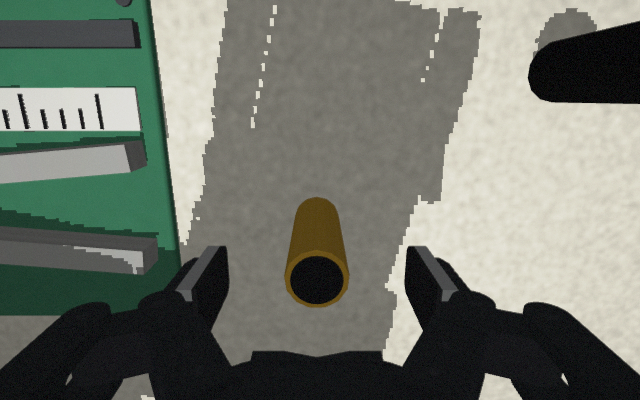

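Call:
send_rows(plan=[[[-0.0005,0.001,0.0005],[0,0,0],0.3],[[-0.0005,0.001,0.0005],[0,0,0],0],[[-0.0005,0.001,0.0005],[0,0,0],-0.6],[[-0.0005,0.001,0.0005],[0,0,0],-1],[[-0.0005,0.001,0.0005],[0,0,0],-1]], squeeze=30)

```text
clock: 3.5
eef_pos: [461.7, -124.8, 45.7]
tcp_rot: [-3.141, 0.0, -1.593]
contact_force: [0.7, 0.9, 3.2]
opening: 0.29
```

Call:
send_rows(plan=[[[0,0,0],[0,0,0],-1],[[0,0,0],[0,0,0],-1],[[0,0,-0.01],[0,0,0],-1],[[0,0,-0.03],[0,0,0],-1],[[0,0,-0.055],[0,0,0],-1]])

```text
clock: 3.92
eef_pos: [460.2, -124.4, 100.4]
tcp_rot: [3.139, 0.001, -1.593]
contact_force: [1.0, 0.4, -1.1]
opening: 0.294
```

Call:
send_rows(plan=[[[0,0,0],[0,0,0],-1],[[0,0,0],[0,0,0],-1],[[0,0,0],[0,0,0],-1],[[0,0,0],[0,0,0],-1],[[0,0,0],[0,0,0],-1]])

```text
clock: 4.33
eef_pos: [459.5, -124.2, 99.6]
tcp_rot: [3.137, 0.001, -1.593]
contact_force: [0.1, 0.4, -1.4]
opening: 0.289
```

```bash
python3 mv.py 477.8 0 100 -1.593
python3 - <<'E'
from h import *
print(viewer.camera_params('wrist'))
save('wrist','w3.png'); save('side','s3.png')
E
```

```text
clock 4.33 pos [ 459.5 -124.2   99.6] rot [ 3.1371e+00  1.4000e-03 -1.5930e+00] F [ 0.1  0.4 -1.4] open 0.289
shift [-0.1246, -0.0156, -0.0003] turn [0.0045, 0.0014, -0.0]
{'intrinsics': array([[344.86026123,   0.        , 316.38392354],
       [  0.        , 344.86026123, 194.63405368],
       [  0.        ,   0.        ,   1.        ]]), 'xyz': array([ 528.86586583, -125.53947391,  249.61109001]), 'orientation': array([ 2.86162868e+00,  1.41875622e-03, -1.59180794e+00])}
```

View pics/w3.png

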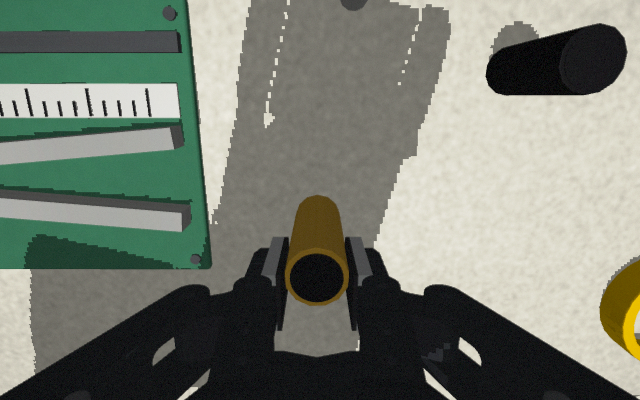

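View pics/s3.png

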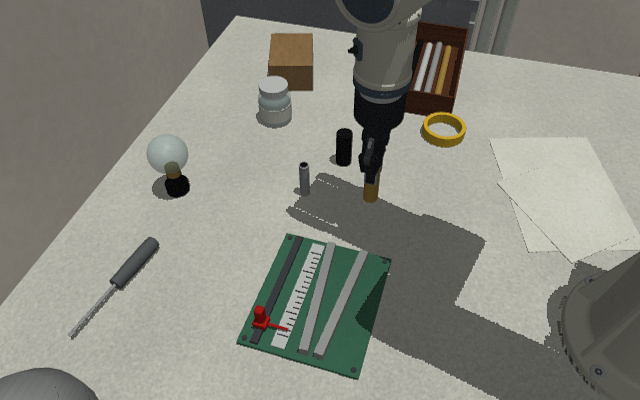

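```bash
python3 - <<'E'
import cv2
a=cv2.imread('pics/w3.png');cv2.imwrite('pics/w3z.png',cv2.resize(a[110:245,0:220],(800,491),interpolation=2))
E
python3 - <<'E'
from h import *
cp=viewer.camera_params('wrist')
im=cv2.imread('pics/w3.png'); 
hsv=cv2.cvtColor(im,cv2.COLOR_BGR2HSV)
g=((hsv[...,1]<45)&(hsv[...,2]>110)).astype('uint8'); g[:122]=0; g[250:]=0; g[:,190:]=0
k,l,s,c=cv2.connectedComponentsWithStats(g)
for i in range(1,k):
    if s[i,4]<500: continue
    ys,xs=np.nonzero(l==i)
    for u in (20,160):
        r=ys[xs==u]; A=onz('wrist',u,r.min()-.5,26,cp); B=onz('wrist',u,r.max()+.5,26,cp); print(s[i],u,r.min(),r.max(),A.round(1),B.round(1))
E
```

```text
[   0  127  174   38 3836] 20 141 162 [505.1  66.9  26. ] [490.8  70.7  26. ]
[   0  127  174   38 3836] 160 128 150 [511.5 -24.9  26. ] [496.8 -22.7  26. ]
[   0  198  182   34 3505] 20 200 218 [465.5  77.2  26. ] [451.9  80.8  26. ]
[   0  198  182   34 3505] 160 211 229 [455.7 -16.7  26. ] [441.8 -14.6  26. ]
```

View pics/w3z.png

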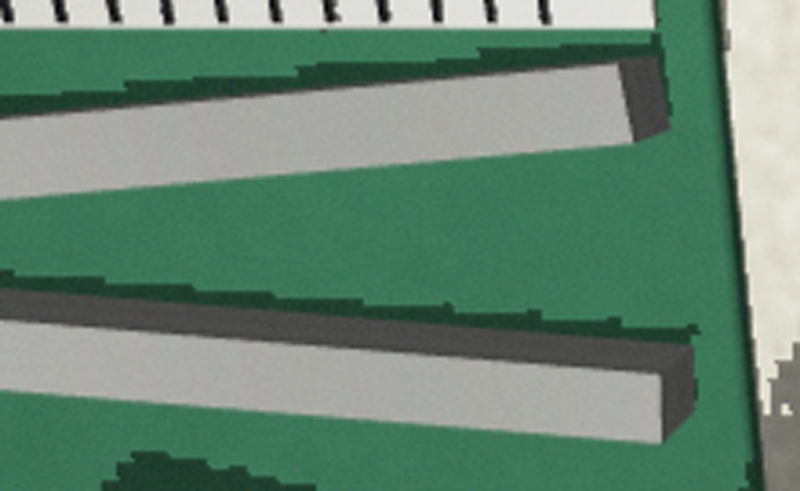

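```bash
python3 - <<'E'
from h import *
cp=viewer.camera_params('wrist')
print(onz('wrist',317,277.5,129,cp))
E
python3 mv.py 476.3 -3 100 -1.593
```

```text
[ 460.62122247 -124.22395355  129.        ]
clock 4.43 pos [ 459.7 -124.3   99.8] rot [ 3.1373e+00  1.4000e-03 -1.5930e+00] F [-0.1  1.1 -1.3] open 0.288
shift [-0.1216, -0.0139, -0.0001] turn [0.0043, 0.0014, -0.0]
```

Call:
send_rows(plan=[[[-0.03,-0.003,0],[0.004,0.001,0],-1],[[-0.06,-0.007,0],[0.004,0.001,0],-1],[[-0.09,-0.01,0],[0.004,0.001,0],-1],[[-0.1215,-0.013,0],[0.004,0.001,0],-1],[[-0.1215,-0.013,0],[0.004,0.001,0],-1]])

```text
clock: 4.85
eef_pos: [475.7, 0.8, 99.6]
tcp_rot: [3.141, 0.002, -1.591]
contact_force: [0.4, -0.3, -1.0]
opening: 0.291
```

Call:
send_rows(plan=[[[0,0,0],[0,0,0],-1],[[0,0,0],[0,0,0],-1],[[0,0,0],[0,0,0],-1],[[0,0,0],[0,0,0],-1],[[0,0,0],[0,0,0],-1]])

```text
clock: 5.27
eef_pos: [475.7, -0.1, 99.5]
tcp_rot: [3.141, 0.001, -1.592]
contact_force: [-0.2, -0.2, -0.7]
opening: 0.29
```

```bash
python3 mv.py 475.5 -3 65 -1.593
python3 - <<'E'
from h import *
cp=viewer.camera_params('wrist');print(cp['xyz'],cp['orientation'])
im=save('wrist','w4.png')
for P in ([476.3,-3,8],[476.3+20,-3,8],[476.3-20,-3,8]): print(proj('wrist',P,cp))
E
```

```text
clock 5.27 pos [ 4.757e+02 -1.000e-01  9.950e+01] rot [ 3.1411e+00  1.4000e-03 -1.5923e+00] F [-0.2 -0.2 -0.7] open 0.29
shift [0.0029, 0.0001, 0.0345] turn [0.0005, 0.0014, 0.0007]
[544.42665117  -1.31978934 249.73709558] [ 2.86558253e+00  1.47095550e-03 -1.59108762e+00]
[321.07716121 194.119302  ]
[320.61164391 167.10262202]
[321.52290756 219.988559  ]
```

View pics/w4.png

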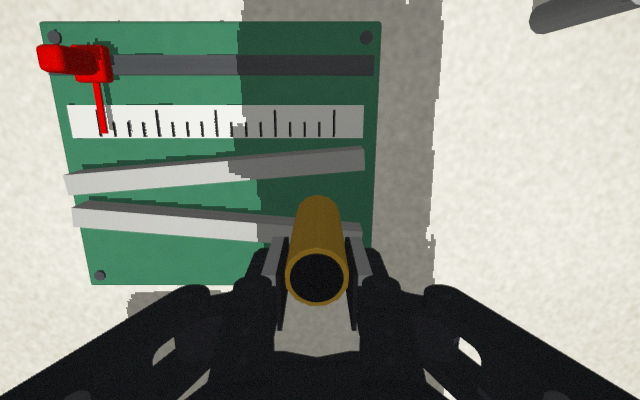

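Call:
send_rows(plan=[[[0.003,0,0.01],[0,0.001,0],-1],[[0.003,0,0.02],[0,0.001,0],-1],[[0.003,0,0.03],[0,0.001,0],-1],[[0.003,0,0.036],[0,0.001,0],-1],[[0.003,0,0.036],[0,0.001,0],-1]])

```text
clock: 5.73
eef_pos: [474.2, -3.0, 61.6]
tcp_rot: [3.138, 0.0, -1.592]
contact_force: [-1.0, 0.4, -1.9]
opening: 0.291
```

```bash
python3 mv.py 475.5 -3 54 -1.593
python3 - <<'E'
from h import *
im=save('wrist','w5.png')
im=save('side','s5.png')
cv2.imwrite('pics/s5z.png',cv2.resize(im[150:390,200:500,::-1],(750,600),interpolation=2))
E
```

```text
clock 5.73 pos [474.2  -3.   61.6] rot [ 3.1379e+00  5.0000e-04 -1.5924e+00] F [-1.   0.4 -1.9] open 0.291
shift [-0.0, -0.0013, 0.0076] turn [0.0037, 0.0005, 0.0006]
```

View pics/w5.png

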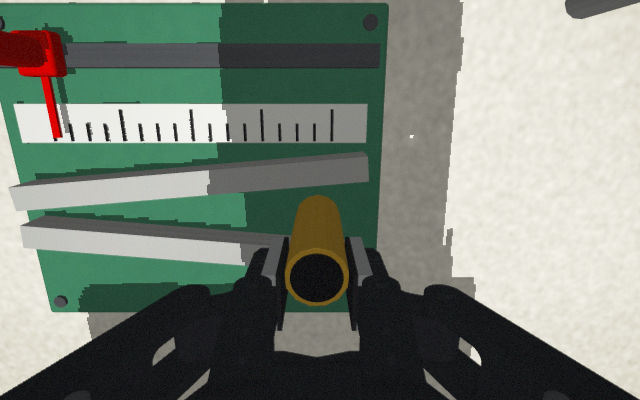

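View pics/s5z.png

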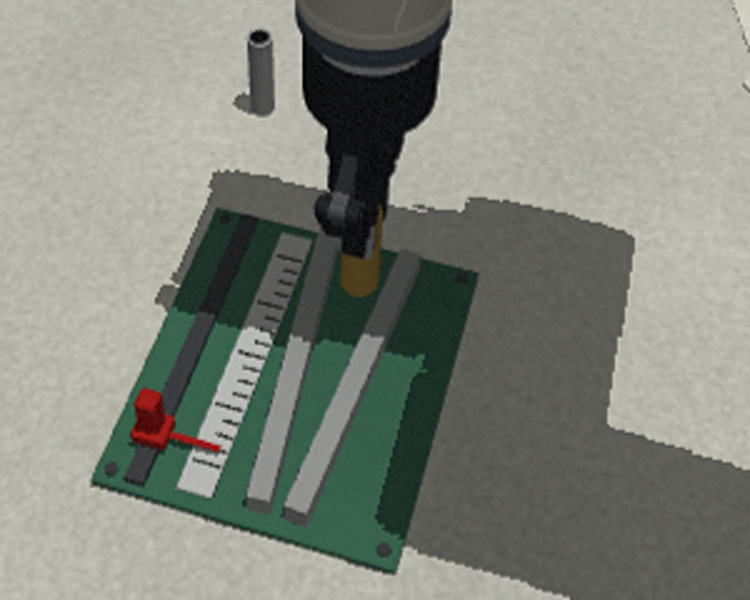

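Call:
send_rows(plan=[[[0,-0.001,0.002],[0.003,0,0],-1],[[0,-0.001,0.004],[0.003,0,0],-1],[[0,-0.001,0.006],[0.003,0,0],-1],[[0,-0.001,0.007],[0.003,0,0],-1],[[0,-0.001,0.007],[0.003,0,0],-1]])

```text
clock: 6.25
eef_pos: [476.1, -2.9, 55.8]
tcp_rot: [-3.14, 0.0, -1.592]
contact_force: [-0.4, 0.3, -1.5]
opening: 0.293
```

Call:
send_rows(plan=[[[0,0,0],[0,0,0],-1],[[0,0,0],[0,0,0],-1],[[0,0,0],[0,0,0],-1],[[0,0,0],[0,0,0],-1],[[0,0,0],[0,0,0],-1]])

```text
clock: 6.67
eef_pos: [476.2, -2.9, 55.9]
tcp_rot: [-3.14, 0.0, -1.592]
contact_force: [0.2, 0.0, -1.7]
opening: 0.289
```

```bash
python3 mv.py 475.5 -3 53.5 -1.593
```

```text
clock 6.67 pos [476.2  -2.9  55.9] rot [-3.1403e+00  5.0000e-04 -1.5922e+00] F [ 0.2  0.  -1.7] open 0.289
shift [0.0001, 0.0007, 0.0024] turn [-0.0013, 0.0005, 0.0008]
```

Call:
send_rows(plan=[[[0,0,0.0005],[-0.001,0,0],-1],[[0,0,0.001],[-0.001,0,0],-1],[[0,0,0.0015],[-0.001,0,0],-1],[[0,0,0.002],[-0.001,0,0],-1],[[0,0,0.002],[-0.001,0,0],-1]])

```text
clock: 7.08
eef_pos: [476.1, -2.9, 53.8]
tcp_rot: [-3.141, 0.001, -1.592]
contact_force: [-0.3, 0.1, -1.0]
opening: 0.287
```

Call:
send_rows(plan=[[[0,0,0],[0,0,0],-1],[[0,0,0.0005],[0,0,0],-1],[[0,0,0.0005],[0,0,0],-1],[[0,0,0.0005],[0,0,0],-1],[[0,0,0.0005],[0,0,0],-1]])

```text
clock: 7.5
eef_pos: [476.4, -2.9, 53.7]
tcp_rot: [-3.141, 0.0, -1.592]
contact_force: [-1.6, -0.2, 6.5]
opening: 0.287
```

Call:
send_rows(plan=[[[0,0,0],[0,0,0],0],[[0,0,0],[0,0,0],0],[[0,0,0],[0,0,0],-1],[[0,0,0],[0,0,0],-1],[[0,0,0],[0,0,0],-1]], squeeze=20)

```text
clock: 7.92
eef_pos: [476.5, -3.0, 53.7]
tcp_rot: [-3.141, 0.0, -1.592]
contact_force: [0.4, 0.9, 2.0]
opening: 0.294
```

Call:
send_rows(plan=[[[0,0,0],[0,0,0],-1],[[0,0,0],[0,0,0],-1],[[0,0,0],[0,0,0],-1],[[-0.005,0,0],[0,0,0],-1],[[-0.01,0,0],[0,0,0],-1]])

```text
clock: 8.33
eef_pos: [476.7, 7.1, 53.7]
tcp_rot: [-3.141, 0.0, -1.593]
contact_force: [0.5, -1.3, 1.6]
opening: 0.296
```

```bash
python3 mv.py 475.8 60 53.7 -1.593
```

```text
clock 8.33 pos [476.7   7.1  53.7] rot [-3.1408e+00  2.0000e-04 -1.5926e+00] F [ 0.5 -1.3  1.6] open 0.296
shift [-0.0528, 0.0021, 0.0] turn [-0.0008, 0.0002, 0.0004]
```

Call:
send_rows(plan=[[[-0.008,0,0],[0,0,0],-1],[[-0.016,0,0],[0,0,0],-1],[[-0.024,0,0],[0,0,0],-1],[[-0.032,0,0],[0,0,0],-1],[[-0.038,0,0],[0,0,0],-1]])

```text
clock: 8.75
eef_pos: [477.6, 46.3, 53.7]
tcp_rot: [-3.141, 0.0, -1.592]
contact_force: [0.4, -1.6, 2.6]
opening: 0.296
```

```bash
python3 mv.py 476.5 60 53.7 -1.593
python3 - <<'E'
from h import *
cp=viewer.camera_params('wrist');print(cp['xyz'],cp['orientation'])
im=save('wrist','w6.png')
E
```

```text
clock 8.75 pos [477.6  46.3  53.7] rot [-3.1407e+00  3.0000e-04 -1.5920e+00] F [ 0.4 -1.6  2.6] open 0.296
shift [-0.0137, 0.0013, 0.0] turn [-0.0009, 0.0003, 0.001]
[546.12088609  45.26183511 204.05659962] [ 2.86693944e+00  3.15085318e-04 -1.59077555e+00]
```

View pics/w6.png

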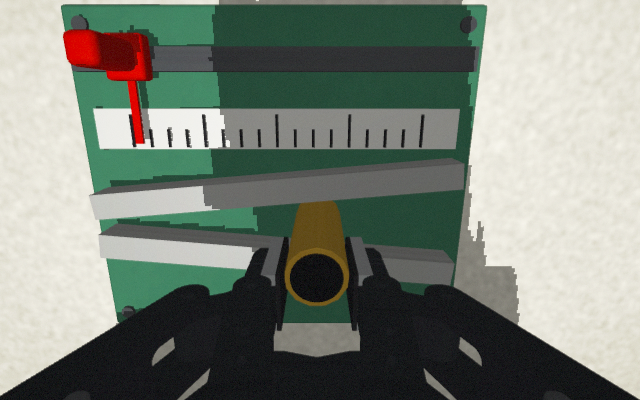

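Call:
send_rows(plan=[[[-0.003,0,0],[0,0,0],-1],[[-0.006,0,0],[0,0,0],-1],[[-0.009,0,0],[0,0,0],-1],[[-0.012,0,0],[0,0,0],-1],[[-0.014,0,0],[0,0,0],-1]])

```text
clock: 9.22
eef_pos: [477.7, 60.9, 53.7]
tcp_rot: [-3.141, 0.0, -1.592]
contact_force: [-1.5, -3.1, 2.9]
opening: 0.291
```

Call:
send_rows(plan=[[[-0.001,0,0],[0,0,0],-1],[[-0.002,0,0],[0,0,0],-1],[[-0.003,0,0],[0,0,0],-1],[[-0.004,0,0],[0,0,0],-1],[[-0.004,0,0],[0,0,0],-1]])

```text
clock: 9.63
eef_pos: [477.7, 64.9, 53.7]
tcp_rot: [-3.141, 0.0, -1.592]
contact_force: [-1.3, -3.7, 3.6]
opening: 0.294
```

Call:
send_rows(plan=[[[-0.001,0,0],[0,0,0],-1],[[-0.002,0,0],[0,0,0],-1],[[-0.003,0,0],[0,0,0],-1],[[-0.003,0,0],[0,0,0],-1],[[-0.003,0,0],[0,0,0],-1]])

```text
clock: 10.05
eef_pos: [477.5, 67.9, 53.7]
tcp_rot: [3.141, 0.0, -1.592]
contact_force: [-1.5, -3.8, 5.1]
opening: 0.295
```

```bash
python3 mv.py 476.5 70 53.7 -1.593
```

```text
clock 10.05 pos [477.5  67.9  53.7] rot [ 3.1415e+00  2.0000e-04 -1.5920e+00] F [-1.5 -3.8  5.1] open 0.295
shift [-0.0021, 0.0011, 0.0] turn [0.0001, 0.0002, 0.001]
```

Call:
send_rows(plan=[[[-0.001,0,0],[0,0,0],-1],[[-0.002,0,0],[0,0,0],-1],[[-0.002,0,0],[0,0,0],-1],[[-0.002,0,0],[0,0,0],-1],[[-0.002,0,0],[0,0,0],-1]])

```text
clock: 10.47
eef_pos: [477.4, 69.6, 53.8]
tcp_rot: [3.141, -0.0, -1.592]
contact_force: [-1.9, -7.0, 5.8]
opening: 0.294
```

Call:
send_rows(plan=[[[-0.001,0,0],[0,0,0],-1],[[-0.0015,0,0],[0,0,0],-1],[[-0.0015,0,0],[0,0,0],-1],[[-0.0015,0,0],[0,0,0],-1],[[-0.0015,0,0],[0,0,0],-1]])

```text
clock: 10.88
eef_pos: [477.4, 70.3, 53.8]
tcp_rot: [3.141, -0.002, -1.591]
contact_force: [-0.9, -10.6, 6.5]
opening: 0.297
```

Call:
send_rows(plan=[[[-0.001,0,0],[0,0,0],-1],[[-0.002,0,0],[0,0,0],-1],[[-0.002,0,0],[0,0,0],-1],[[-0.002,0,0],[0,0,0],-1],[[-0.002,0,0],[0,0,0],-1]])

```text
clock: 11.3
eef_pos: [477.3, 71.2, 54.0]
tcp_rot: [3.141, -0.004, -1.59]
contact_force: [-1.5, -12.2, 8.1]
opening: 0.289
```

```bash
python3 mv.py 476.5 70 53.7 -1.593;  python3 - <<'E'
from h import *
cp=viewer.camera_params('wrist');print(cp['xyz'],cp['orientation'])
im=save('wrist','w7.png')
im=save('top','t7.png')
E
```

```text
clock 11.3 pos [477.3  71.2  54. ] rot [ 3.1408 -0.0035 -1.5898] F [ -1.5 -12.2   8.1] open 0.289
shift [0.0012, 0.0008, 0.0003] turn [0.0008, -0.0035, 0.0032]
[546.19897378  70.80971019 204.18924836] [ 2.86535366 -0.00350349 -1.58868852]
```

View pics/w7.png

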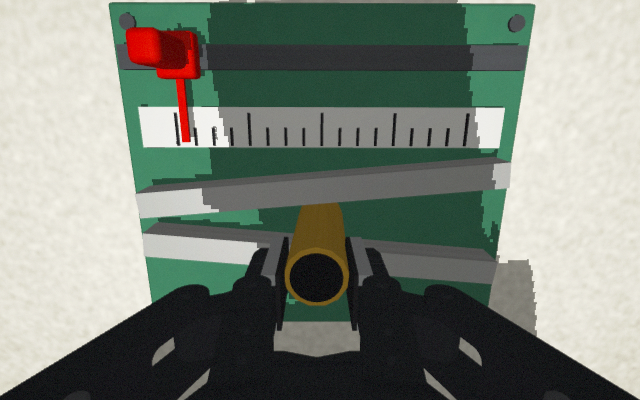

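Call:
send_rows(plan=[[[0.0,0,0],[0,0,0],-0.2],[[0.0,0,0],[0,0,0],0],[[0,0,0],[0,0,0],0],[[0,0,0],[0,0,0],0],[[0,0,0],[0,0,0],0]])

```text
clock: 11.82
eef_pos: [477.4, 71.4, 53.9]
tcp_rot: [3.141, -0.003, -1.59]
contact_force: [0.2, -0.2, 0.3]
opening: 0.499
```

```bash
python3 mv.py 477.3 71 110 -1.593;  python3 - <<'E'
from h import *
cp=viewer.camera_params('wrist');print(cp['xyz'],cp['orientation'])
im=save('wrist','w8.png')
E
```

```text
clock 11.82 pos [477.4  71.4  53.9] rot [ 3.1409 -0.0032 -1.5899] F [ 0.2 -0.2  0.3] open 0.499
shift [0.0006, 0.0001, -0.0561] turn [0.0007, -0.0032, 0.0031]
[546.23390713  71.05989132 204.10189066] [ 2.86540604 -0.00318687 -1.58867443]
```

View pics/w8.png

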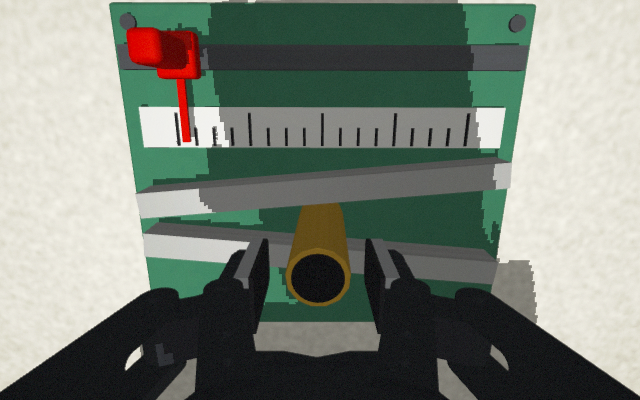

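Call:
send_rows(plan=[[[0,0,-0.01],[0,0,0],0.3],[[0,0,-0.02],[0,0,0],0.3],[[0,0,-0.035],[0,0,0],0.3],[[0,0,-0.06],[0,0,0],0.3],[[0,0,-0.08],[0,0,0],0.3]])

```text
clock: 12.28
eef_pos: [477.6, 71.7, 136.0]
tcp_rot: [-3.142, -0.003, -1.59]
contact_force: [0.8, 0.2, -0.7]
opening: 0.65
```

```bash
python3 mv.py 477.3 71 110 -1.593;  python3 - <<'E'
from h import *
cp=viewer.camera_params('wrist');print(cp['xyz'],cp['orientation'])
im=save('wrist','w9.png')
im=save('side','s9.png')
cv2.imwrite('pics/s9z.png',cv2.resize(im[200:390,220:420,::-1],(630,599),interpolation=2))
for P in ([477.8,70.5,83],[477.8,70.5,8]): print(proj('wrist',P,cp),proj('side',P))
E
```

```text
clock 12.28 pos [477.6  71.7 136. ] rot [-3.1416e+00 -3.1000e-03 -1.5898e+00] F [ 0.8  0.2 -0.7] open 0.65
shift [0.0006, 0.0003, 0.026] turn [-0.0, -0.0031, 0.0032]
[546.33999676  71.3439236  286.31467247] [ 2.86607119 -0.00307253 -1.58863109]
[318.70361484 211.72004227] [330.01023132 273.77127518]
[317.84177623 182.85233885] [329.59083026 300.45662736]
```

View pics/w9.png

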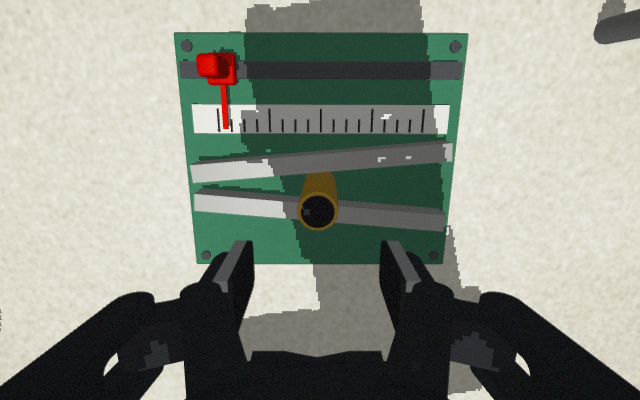

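View pics/s9z.png

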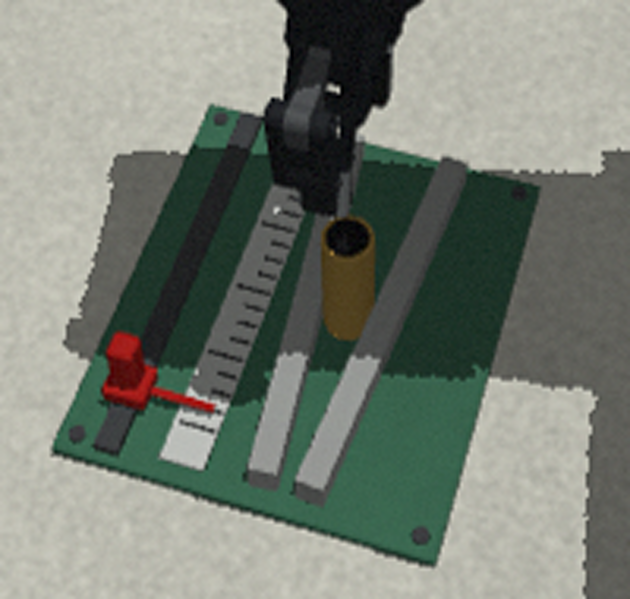

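```bash
python3 mv.py 566 138 130 -1.5915
```

```text
clock 12.38 pos [479.9  72.1 137.9] rot [-3.1358e+00 -2.1000e-03 -1.5898e+00] F [0.7 0.7 0.8] open 0.65
shift [-0.0676, -0.0847, 0.0083] turn [-0.0057, -0.0021, 0.0017]
```

Call:
send_rows(plan=[[[-0.02,-0.025,0],[-0.005,-0.002,0],0.3],[[-0.04,-0.05,0],[-0.005,-0.002,0],0.3],[[-0.055,-0.07,0],[-0.005,-0.002,0],0.3],[[-0.067,-0.085,0.005],[-0.005,-0.002,0],0.3],[[-0.067,-0.085,0.008],[-0.005,-0.002,0],0.3]])

```text
clock: 12.8
eef_pos: [569.3, 139.6, 130.6]
tcp_rot: [-3.138, 0.001, -1.589]
contact_force: [0.2, -0.3, -0.1]
opening: 0.647
```

Call:
send_rows(plan=[[[0,0,0],[0,0,0],0.3],[[0,0,0],[0,0,0],0.3],[[0,0,0],[0,0,0],0.3],[[0,0,0],[0,0,0],0.3],[[0,0,0],[0,0,0],0.3]])

```text
clock: 13.22
eef_pos: [568.9, 139.1, 130.9]
tcp_rot: [-3.138, 0.001, -1.589]
contact_force: [0.3, -0.4, 0.4]
opening: 0.65
```

```bash
python3 mv.py 566 138 51 -1.5915;  python3 - <<'E'
from h import *
cp=viewer.camera_params('wrist');print(cp['xyz'],cp['orientation'])
im=save('wrist','w10.png')
for P in ([566,138,56],[566,138,24]): print(proj('wrist',P,cp))
E
```

```text
clock 13.22 pos [568.9 139.1 130.9] rot [-3.1376e+00  1.1000e-03 -1.5894e+00] F [ 0.3 -0.4  0.4] open 0.65
shift [0.0013, 0.0032, 0.0799] turn [-0.004, 0.0011, 0.0021]
[637.04721166 138.16193529 281.49590803] [ 2.87008934e+00  1.16373483e-03 -1.58812866e+00]
[318.80041568 206.24987017]
[318.56960332 193.82961097]
```

View pics/w10.png

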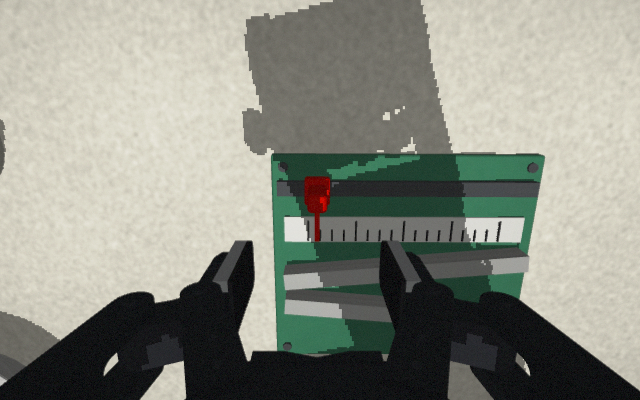

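Run:
```python
from h import *
a=cv2.imread('pics/w10.png');b=cv2.convertScaleAbs(a[160:260,260:400],alpha=1.6);cv2.imwrite('pics/w10z.png',cv2.resize(b,(800,571),interpolation=2))
cp=viewer.camera_params('wrist')
print(proj('wrist',[478,71,83],cp))
```

```text
[420.06797963 340.82573007]
```

View pics/w10z.png

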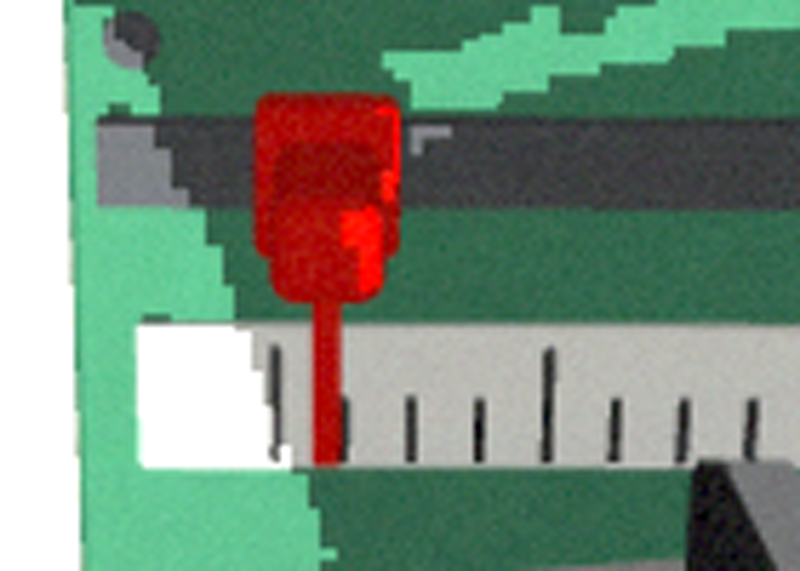

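Call:
send_rows(plan=[[[0,0.0015,0.02],[-0.004,0.001,0.001],0.3],[[0,0.0015,0.04],[-0.004,0.001,0.001],0.3],[[0,0.0015,0.06],[-0.004,0.001,0.001],0.3],[[0,0.0015,0.076],[-0.004,0.001,0.001],0.3],[[0,0.0015,0.076],[-0.004,0.001,0.001],0.3]])

```text
clock: 13.68
eef_pos: [565.6, 138.6, 52.2]
tcp_rot: [3.137, -0.001, -1.591]
contact_force: [0.6, -0.5, 0.2]
opening: 0.65
```

```bash
python3 mv.py 567.5 139 52 -1.5915;  python3 - <<'E'
from h import *
im=save('wrist','w11.png')
E
```

```text
clock 13.68 pos [565.6 138.6  52.2] rot [ 3.1372e+00 -1.0000e-03 -1.5905e+00] F [ 0.6 -0.5  0.2] open 0.65
shift [-0.0004, -0.0019, 0.0002] turn [0.0044, -0.001, 0.001]
```

View pics/w11.png

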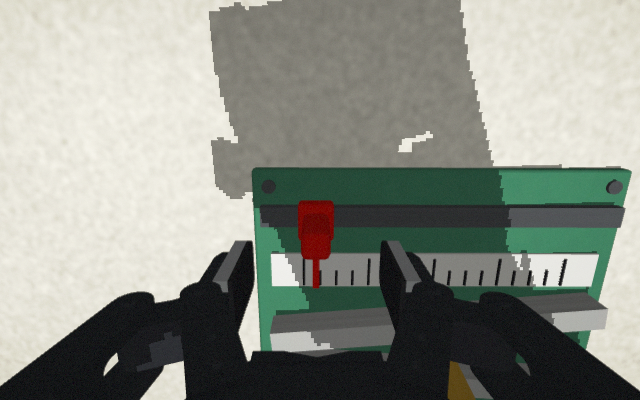

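Call:
send_rows(plan=[[[0,-0.002,0],[0.004,-0.001,0.001],0.3],[[0,-0.002,0],[0.004,-0.001,0.001],0],[[0,-0.002,0],[0.004,-0.001,0.001],-0.5],[[0,-0.002,0],[0.004,-0.001,0.001],-1],[[0,-0.002,0],[0.004,-0.001,0.001],-1]], squeeze=20)

```text
clock: 14.15
eef_pos: [568.9, 138.9, 54.5]
tcp_rot: [-3.139, 0.001, -1.592]
contact_force: [-0.3, 1.0, 0.1]
opening: 0.082
```

Call:
send_rows(plan=[[[0,0,0],[0,0,0],-1],[[0,0,0],[0,0,0],-1],[[0,0,0],[0,0,0],-1],[[0,0,0],[0,0,0],-1],[[0,0,0],[0,0,0],-1]])

```text
clock: 14.57
eef_pos: [568.9, 138.9, 54.5]
tcp_rot: [-3.139, 0.001, -1.592]
contact_force: [0.8, -0.5, 0.1]
opening: -0.003
```

```bash
python3 mv.py 566 69 52 -1.5915;  python3 - <<'E'
from h import *
im=save('wrist','w12.png')
E
```

```text
clock 14.57 pos [568.9 138.9  54.5] rot [-3.1394e+00  7.0000e-04 -1.5916e+00] F [ 0.8 -0.5  0.1] open -0.003
shift [0.0699, 0.0015, 0.0025] turn [-0.0022, 0.0007, -0.0001]
```

View pics/w12.png

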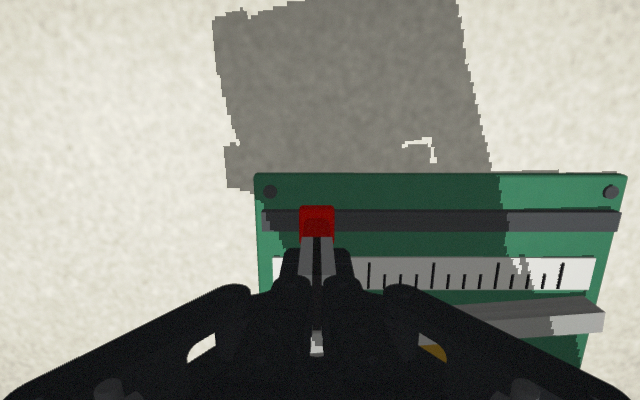

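Run:
```python
from h import *
im=save('side','s12.png')
cv2.imwrite('pics/s12z.png',cv2.resize(im[150:390,200:450,::-1],(625,600),interpolation=2))
im=save('top','t12.png')
cv2.imwrite('pics/t12z.png',cv2.resize(im[110:290,150:350,::-1],(660,594),interpolation=2))
```

```text
(no output)
```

View pics/s12z.png

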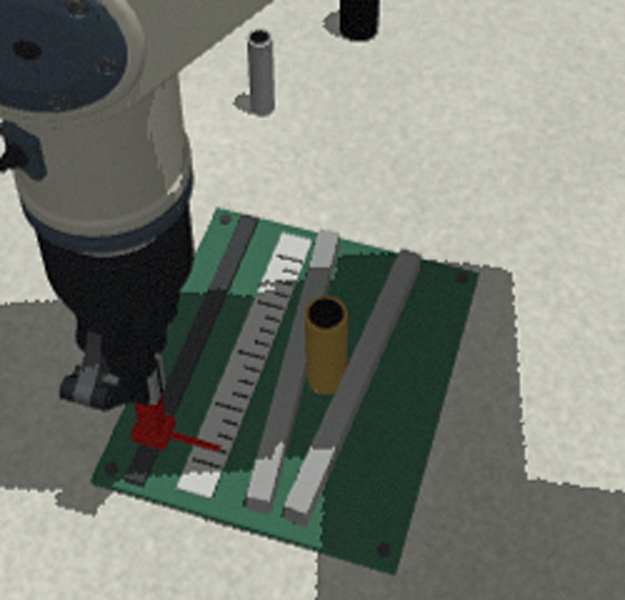

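View pics/t12z.png

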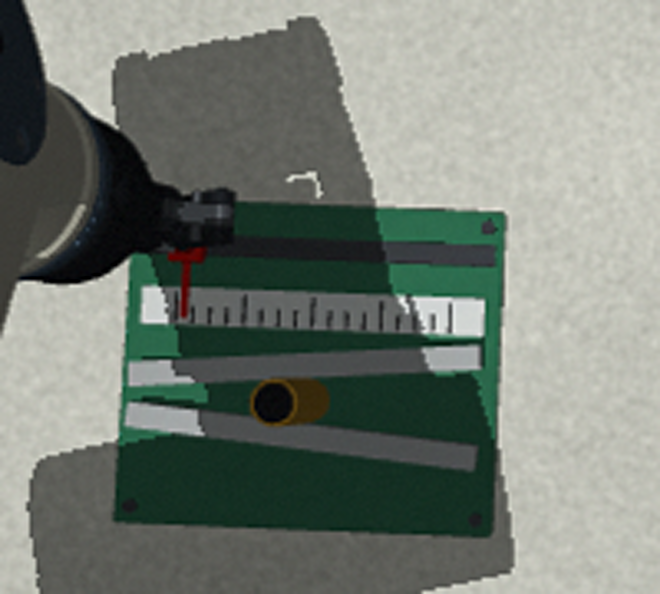

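```bash
python3 - <<'E'
from h import *
cp=viewer.camera_params('wrist')
for P in ([568.9,139,32],[568.9,139,54],[567.5,139,56],[567.5,139,24],[567.5,132,56],[567.5,146,56]):
    s=proj('side',P); print(P,((s-[200,150])*2.5).round(),proj('wrist',P,cp).round())
E
python3 - <<'E'
from h import *
a=cv2.imread('pics/w12.png');b=cv2.convertScaleAbs(a[180:380,220:420],alpha=2.2);cv2.imwrite('pics/w12z.png',cv2.resize(b,(600,600),interpolation=2))
a=cv2.imread('pics/s12.png');b=cv2.convertScaleAbs(a[260:350,210:310],alpha=2);cv2.imwrite('pics/s12y.png',cv2.resize(b,(660,594),interpolation=2))
E
```

```text
[568.9, 139, 32] [147. 414.] [317. 230.]
[568.9, 139, 54] [144. 395.] [317. 248.]
[567.5, 139, 56] [146. 394.] [317. 252.]
[567.5, 139, 24] [151. 421.] [317. 227.]
[567.5, 132, 56] [150. 384.] [332. 252.]
[567.5, 146, 56] [141. 404.] [302. 252.]
```

View pics/w12z.png

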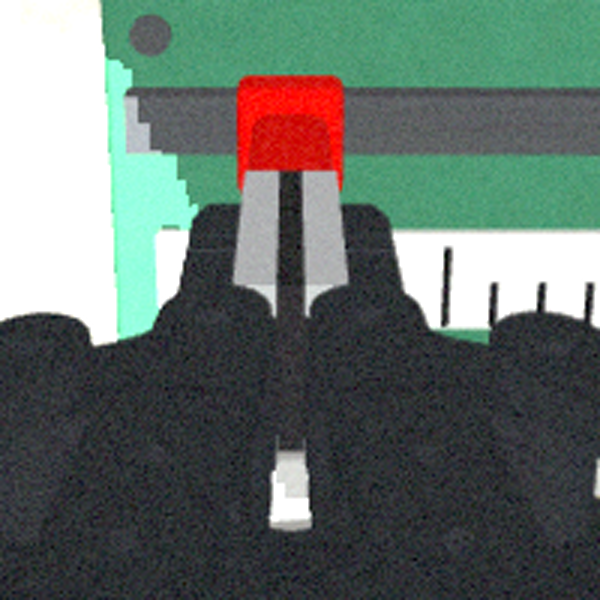

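View pics/s12y.png

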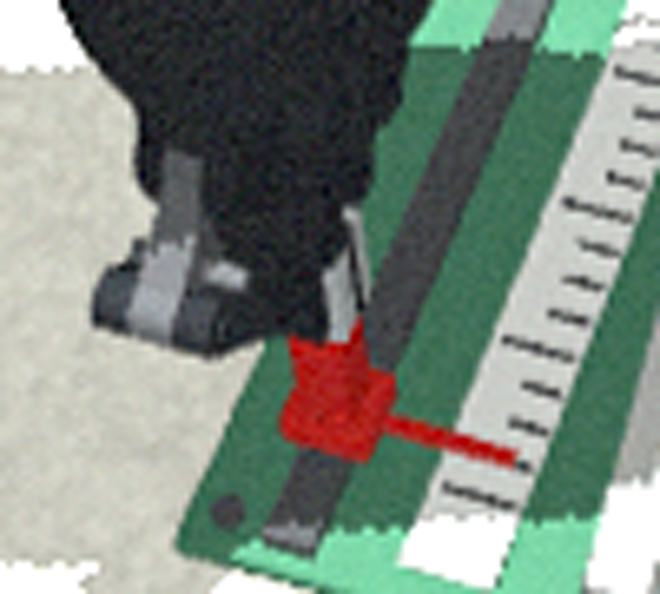

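Run:
```python
from h import *
for z in (54,77.6,99.6,110): print('s3',z,proj('side',[460,-124,z]).round(1),proj('side',[460,-104,z]).round(1))
for z in (16,40,62,70): print('s5',z,((proj('side',[475,-3,z])-[200,150])*2.5).round(),((proj('side',[475,17,z])-[200,150])*2.5).round())
a=cv2.imread('pics/s3.png');b=cv2.convertScaleAbs(a[120:220,320:420],alpha=2);cv2.imwrite('pics/s3y.png',cv2.resize(b,(600,600),interpolation=2))
```

```text
s3 54 [369.6 196.6] [367.1 204.7]
s3 77.6 [370.5 187.3] [367.9 195.5]
s3 99.6 [371.4 178.3] [368.8 186.5]
s3 110 [371.8 174. ] [369.2 182.2]
s5 16 [358. 279.] [350. 303.]
s5 40 [359. 257.] [351. 281.]
s5 62 [360. 237.] [352. 261.]
s5 70 [360. 229.] [352. 254.]
```

View pics/s3y.png

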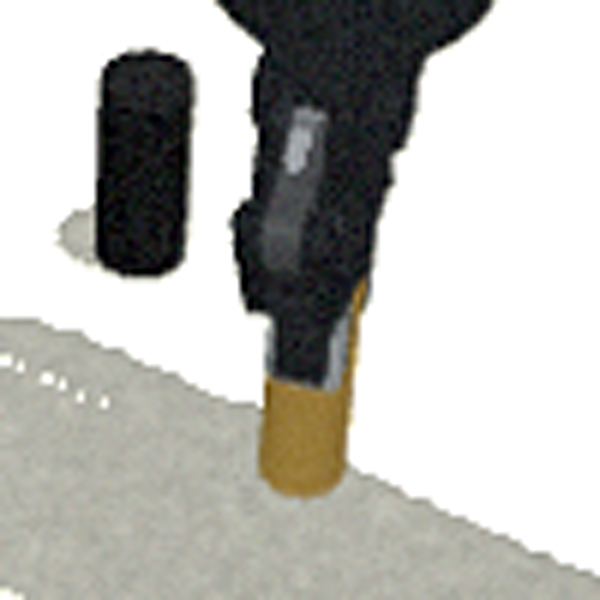

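Call:
send_rows(plan=[[[0,0,0],[0,0,0],-0.2],[[0,0,0],[0,0,0],0],[[0,0.001,0],[-0.002,0,0],0],[[0,0.001,0.004],[-0.002,0,0],0],[[0,0.001,0.008],[-0.002,0,0],0]])

```text
clock: 15.13
eef_pos: [568.1, 139.0, 46.3]
tcp_rot: [-3.141, 0.001, -1.591]
contact_force: [-0.6, 0.1, -0.7]
opening: 0.496
```

Call:
send_rows(plan=[[[0,0,0.002],[0,0,0],0],[[0,0,0.004],[0,0,0],0],[[0,0,0.006],[0,0,0],0],[[0,0,0.006],[0,0,0],0],[[0,0,0.006],[0,0,0],0]])

```text
clock: 15.55
eef_pos: [568.0, 138.9, 40.1]
tcp_rot: [-3.141, 0.001, -1.592]
contact_force: [-0.5, -0.1, -0.3]
opening: 0.5
```

```bash
python3 mv.py 567.5 139 30 -1.5915;  python3 - <<'E'
from h import *
cp=viewer.camera_params('wrist')
im=save('wrist','w13.png')
im=save('side','s13.png')
b=cv2.convertScaleAbs(im[260:350,210:310,::-1],alpha=2);cv2.imwrite('pics/s13y.png',cv2.resize(b,(660,594),interpolation=2))
E
```

```text
clock 15.55 pos [568.  138.9  40.1] rot [-3.1414e+00  7.0000e-04 -1.5915e+00] F [-0.5 -0.1 -0.3] open 0.5
shift [-0.0001, 0.0005, 0.0101] turn [-0.0002, 0.0007, -0.0]
```

View pics/w13.png

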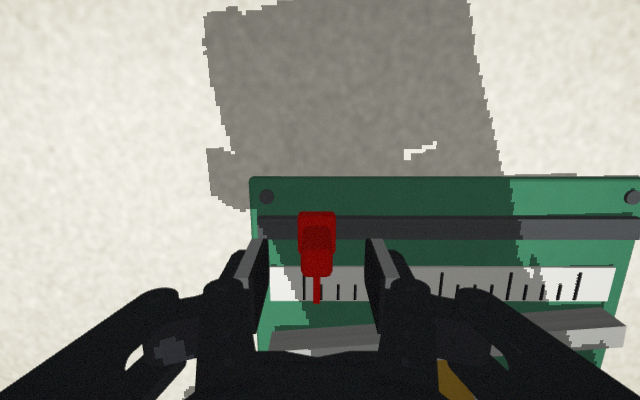

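View pics/s13y.png

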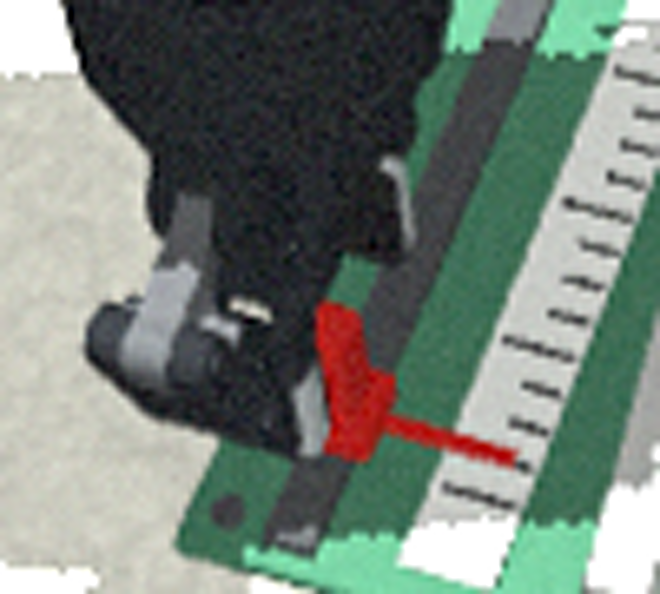

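Call:
send_rows(plan=[[[0,0,0.003],[0,0,0],0],[[0,0,0.006],[0,0,0],0],[[0,0,0.009],[0,0,0],0],[[0,0,0.012],[0,0,0],0],[[0,0,0.012],[0,0,0],0]])

```text
clock: 16.07
eef_pos: [567.7, 138.9, 27.6]
tcp_rot: [3.141, 0.001, -1.591]
contact_force: [-1.4, 0.4, 0.5]
opening: 0.497
```

```bash
python3 mv.py 567.5 139 30 -1.5915;  python3 - <<'E'
from h import *
im=save('wrist','w14.png')
im=save('side','s14.png')
b=cv2.convertScaleAbs(im[260:350,210:310,::-1],alpha=2);cv2.imwrite('pics/s14y.png',cv2.resize(b,(660,594),interpolation=2))
E
```

```text
clock 16.07 pos [567.7 138.9  27.6] rot [ 3.1413e+00  6.0000e-04 -1.5915e+00] F [-1.4  0.4  0.5] open 0.497
shift [-0.0001, 0.0002, -0.0024] turn [0.0003, 0.0006, 0.0]
```

View pics/w14.png

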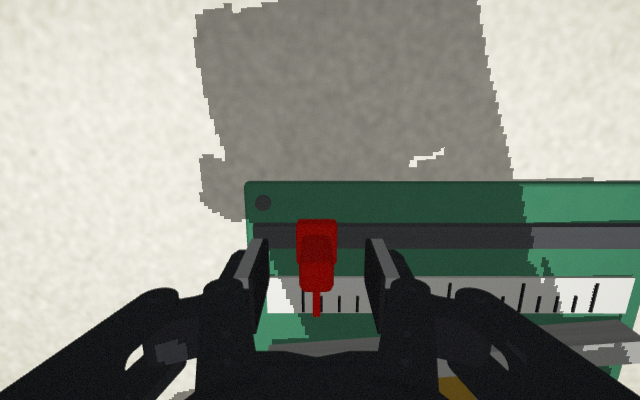

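View pics/s14y.png

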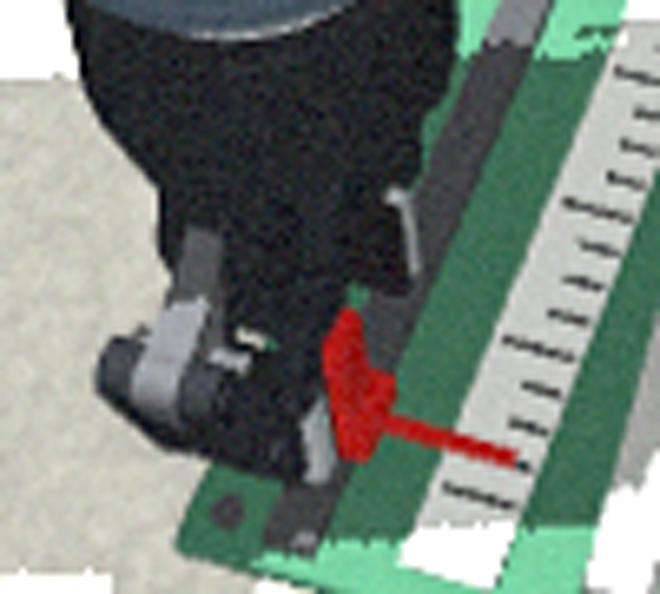

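Call:
send_rows(plan=[[[0,0,0],[0,0,0],-0.3],[[0,0,0],[0,0,0],-0.6],[[0,0,0],[0,0,0],-1],[[0,0,0],[0,0,0],-1],[[0,0,0],[0,0,0],-1]], squeeze=20)

```text
clock: 16.58
eef_pos: [568.1, 139.0, 28.3]
tcp_rot: [-3.141, 0.001, -1.592]
contact_force: [-0.1, 0.6, 1.0]
opening: 0.154
```

```bash
python3 mv.py 566 69 27.6 -1.5915;  python3 - <<'E'
from h import *
im=save('wrist','w15.png')
E
```

```text
clock 16.58 pos [568.1 139.   28.3] rot [-3.1411e+00  7.0000e-04 -1.5915e+00] F [-0.1  0.6  1. ] open 0.154
shift [0.07, 0.0007, 0.0007] turn [-0.0005, 0.0007, -0.0]
```

View pics/w15.png

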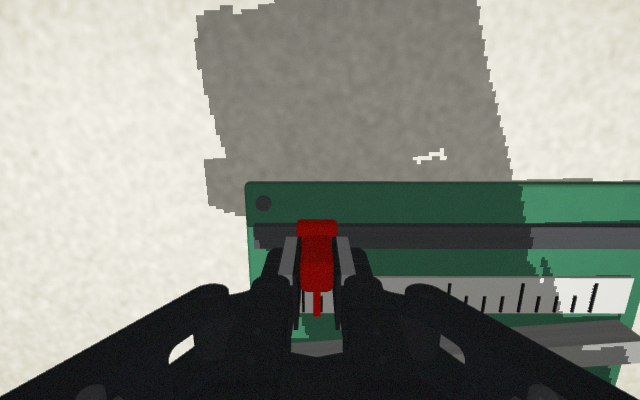

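Call:
send_rows(plan=[[[0.01,0,0],[0,0,0],-1],[[0.022,0,0],[0,0,0],-1],[[0.034,0,0],[0,0,0],-1],[[0.046,0,0],[0,0,0],-1],[[0.056,0,0],[0,0,0],-1]])

```text
clock: 17.05
eef_pos: [566.8, 81.2, 28.3]
tcp_rot: [-3.141, 0.001, -1.592]
contact_force: [0.6, 1.2, 0.9]
opening: 0.161
```

Call:
send_rows(plan=[[[0.004,0,0],[0,0,0],-1],[[0.008,0,0],[0,0,0],-1],[[0.012,0,0],[0,0,0],-1],[[0.012,0,0],[0,0,0],-1],[[0.012,0,0],[0,0,0],-1]])

```text
clock: 17.47
eef_pos: [566.6, 68.9, 28.3]
tcp_rot: [-3.141, 0.0, -1.592]
contact_force: [0.5, -1.0, 1.7]
opening: 0.16
```

```bash
python3 mv.py 566 69 27.6 -1.5915;  python3 - <<'E'
from h import *
im=save('wrist','w16.png')
im=save('side','s16.png')
b=im[200:390,220:420,::-1];cv2.imwrite('pics/s16y.png',cv2.resize(b,(630,599),interpolation=2))
im=save('top','t16.png')
cv2.imwrite('pics/t16z.png',cv2.resize(im[150:290,170:320,::-1],(640,597),interpolation=2))
E
```

```text
clock 17.47 pos [566.6  68.9  28.3] rot [-3.1413e+00  4.0000e-04 -1.5923e+00] F [ 0.5 -1.   1.7] open 0.16
shift [-0.0001, 0.0006, 0.0007] turn [-0.0003, 0.0004, -0.0008]
```

View pics/s16y.png

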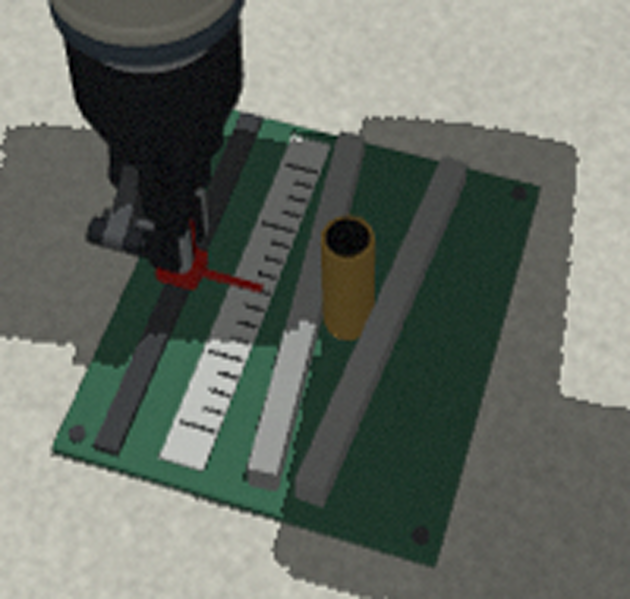

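View pics/t16z.png

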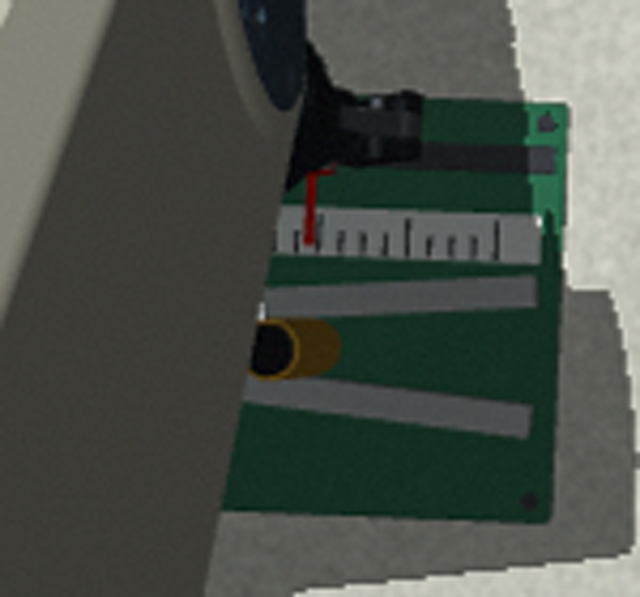

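Run:
```python
from h import *
def tri(us,ut):
    A=[];b=[]
    for n,u in (('side',us),('top',ut)):
        p,d=ray(n,*u); d/=np.linalg.norm(d); M=np.eye(3)-np.outer(d,d); A.append(M); b.append(M@p)
    x=np.linalg.lstsq(np.vstack(A),np.hstack(b),rcond=None)[0]
    return x,[np.linalg.norm(A[i]@x-b[i]) for i in (0,1)]
tip=tri((220+262/3.15,200+288/3.153),(170+308/4.267,150+243/4.264)); print('tip',tip)
tube=tri((220+349/3.15,200+237/3.153),(150+273/3.3,110+401/3.3)); print('tubetop',tube)
for z in (14,18,22): print(z,onz('side',303.2,291.3,z).round(1),onz('top',242.2,207,z).round(1))
print(onz('side',220+349/3.15,200+237/3.153,83).round(1),onz('top',150+273/3.3,110+401/3.3,83).round(1))
th=np.radians(88.8);g=np.array([np.cos(th),np.sin(th)])
print('gauge x diff',(tip[0][:2]-tube[0][:2])@g, 'tcp(566.6,68.9) vs (477.8,70.9)',(np.array([566.6,68.9])-[477.8,70.9])@g)
```

```text
tip (array([523.20575075,  69.69589587,  13.7131718 ]), [np.float64(1.255605886006516), np.float64(1.2556058860065937)])
tubetop (array([477.93043419,  70.78362413,  79.8394131 ]), [np.float64(1.3953149276069465), np.float64(1.395314927606338)])
14 [521.9  69.6  14. ] [524.4  69.9  14. ]
18 [521.   71.9  18. ] [524.2  69.1  18. ]
22 [520.1  74.3  22. ] [524.1  68.2  22. ]
[476.   72.5  83. ] [479.4  70.4  83. ]
gauge x diff -0.13931501080568298 tcp(566.6,68.9) vs (477.8,70.9) -0.13987448130758473
```

Call:
send_rows(plan=[[[0,0,0],[0,0,0],-0.4],[[0,0,0],[0,0,0],-0.1],[[0,0,0],[0,0,0],0.1],[[0,0,0],[0,0,0],0.1],[[0,0,-0.005],[0,0,0],0.1]])

```text
clock: 18.03
eef_pos: [565.9, 69.4, 32.7]
tcp_rot: [3.14, 0.0, -1.592]
contact_force: [-0.2, -0.6, -0.4]
opening: 0.549
```

Call:
send_rows(plan=[[[0,0,-0.015],[0,0,0],0.1],[[0,0,-0.035],[0,0,0],0.1],[[0,0,-0.06],[0,0,0],0.1],[[0,0,-0.09],[0,0,0],0.1],[[0,0,-0.12],[0,0,0],0.1]])

```text
clock: 18.45
eef_pos: [565.5, 69.3, 153.9]
tcp_rot: [3.14, 0.0, -1.592]
contact_force: [1.0, 0.1, -0.0]
opening: 0.55
```

Call:
send_rows(plan=[[[0,0.01,-0.02],[0,0,0],0.5],[[0,0.03,-0.03],[0,0,0],0.5],[[0,0.05,-0.03],[0,0,0],0.5],[[0,0.05,-0.03],[0,0,0],0.5],[[0,0.05,-0.03],[0,0,0],0.5]])

```text
clock: 18.87
eef_pos: [515.1, 70.4, 184.7]
tcp_rot: [3.14, 0.0, -1.591]
contact_force: [0.4, -0.5, 0.2]
opening: 0.748
```

```bash
python3 mv.py 566 69 27.6 -1.5915;  python3 - <<'E'
from h import *
cp=viewer.camera_params('wrist'); print(cp['xyz'],cp['orientation'])
im=save('wrist','w17.png')
b=im[60:260,220:460,::-1];cv2.imwrite('pics/w17z.png',cv2.resize(b,(720,600),interpolation=2))
im=save('side','s17.png')
b=im[200:390,220:420,::-1];cv2.imwrite('pics/s17y.png',cv2.resize(b,(630,599),interpolation=2))
for P in ([477.8,71,83],[477.8,71,8],[566.6,68.9,56],[523.2,69.7,13.7]): print(P,proj('wrist',P,cp).round(1),((proj('wrist',P,cp)-[220,60])*3).round())
E
```

```text
clock 18.87 pos [515.1  70.4 184.7] rot [ 3.1405e+00  4.0000e-04 -1.5914e+00] F [ 0.4 -0.5  0.2] open 0.748
shift [0.0004, -0.0511, 0.1571] turn [0.0011, 0.0004, 0.0001]
[583.97757079  69.40129643 334.91173678] [ 2.86493929e+00  3.93856733e-04 -1.59022967e+00]
[477.8, 71, 83] [317.1 237. ] [291. 531.]
[477.8, 71, 8] [317.  207.5] [291. 443.]
[566.6, 68.9, 56] [317.6 119.5] [293. 179.]
[523.2, 69.7, 13.7] [317.5 163.6] [292. 311.]
```

View pics/w17z.png

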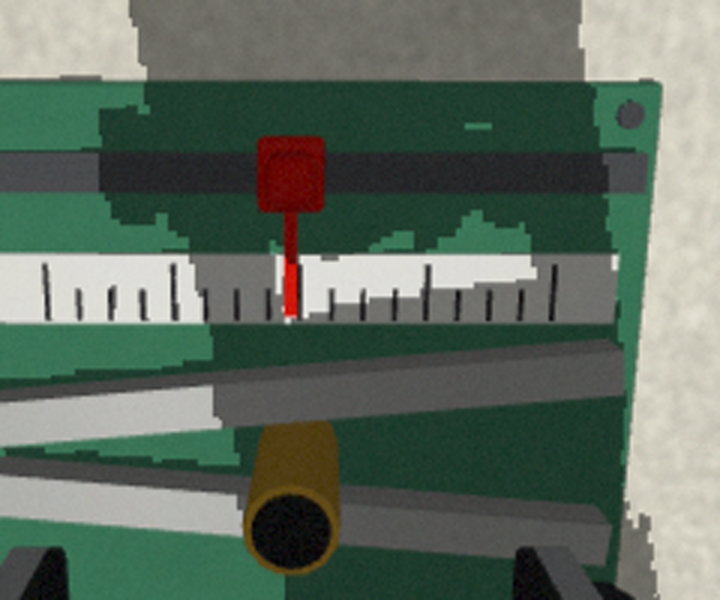

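View pics/s17y.png

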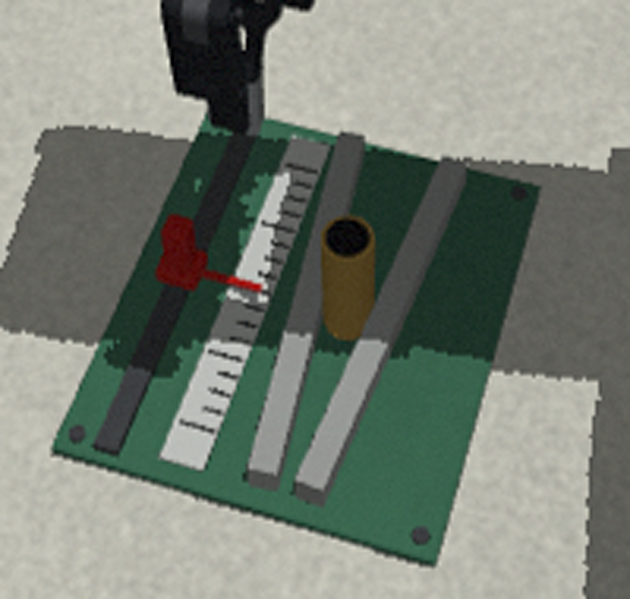

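```bash
cat > tilt.py <<'E'
from h import *
import sys
def tilt(f,cp,show=True):
    im=cv2.imread('pics/'+f); hsv=cv2.cvtColor(im,cv2.COLOR_BGR2HSV)
    m=cv2.inRange(hsv,(12,120,25),(32,255,255))
    k,l,s,c=cv2.connectedComponentsWithStats(m); i=1+np.argmax(s[1:,4]); 
    ys,xs=np.nonzero(l==i); print('bbox',xs.min(),xs.max(),ys.min(),ys.max())
    return {y:(xs[ys==y].min(),xs[ys==y].max()) for y in range(ys.min(),ys.max()+1)}
def model(P0,ax,cp,r=13,zs=(0,75)):
    ax=ax/np.linalg.norm(ax); a=np.cross(ax,[1,0,0]);a/=np.linalg.norm(a);b=np.cross(ax,a)
    pts=[]
    for h in zs:
        for t in np.linspace(0,2*np.pi,60): pts.append(proj('wrist',P0+ax*h+r*(np.cos(t)*a+np.sin(t)*b),cp))
    h=cv2.convexHull(np.array(pts,'float32'))[:,0]; return h
def rows(hull,y):
    xs=[]
    for i in range(len(hull)):
        p,q=hull[i],hull[(i+1)%len(hull)]
        if (p[1]-y)*(q[1]-y)<=0 and p[1]!=q[1]: xs.append(p[0]+(q[0]-p[0])*(y-p[1])/(q[1]-p[1]))
    return min(xs),max(xs)
if __name__=='__main__':
    cp=viewer.camera_params('wrist'); d=tilt(sys.argv[1],cp)
    y0,y1=int(sys.argv[2]),int(sys.argv[3])
    from scipy.optimize import least_squares
    bot=max(d)
    def f(v):
        h=model(np.array([v[0],v[1],8.]),np.array([v[2],v[3],1.]),cp); r=[]
        for y in range(y0,y1):
            a,b=rows(h,y); r+= [a-d[y][0]+.5,b-d[y][1]-.5]
        r.append((h[:,1].max()-bot-.5)*5); r.append(v[2]*100*0.3)
        return np.array(r)
    s=least_squares(f,[477.8,71,0,0],loss='soft_l1'); print('base xy, slope x,y',s.x.round(3),'rms',np.sqrt(np.mean(s.fun**2)).round(2))
    for y in range(y0,y1,6): print(y,d[y],np.mean(d[y]))
E
python3 tilt.py w17.png 204 240
```

```text
bbox 301 332 200 251Traceback (most recent call last):
  File "tilt.py", line 32, in <module>
    s=least_squares(f,[477.8,71,0,0],loss='soft_l1'); print('base xy, slope x,y',s.x.round(3),'rms',np.sqrt(np.mean(s.fun**2)).round(2))
    return func(*args, **kwargs)
    result = trf(vector_fun.fun, vector_fun.jac, x0, f0, J0, lb, ub, ftol, xtol,
                 gtol, max_nfev, x_scale, loss_function, tr_solver,
                 tr_options.copy(), verbose, callback=callback_wrapped)
    return trf_no_bounds(
        fun, jac, x0, f0, J0, ftol, xtol, gtol, max_nfev, x_scale,
        loss_function, tr_solver, tr_options, verbose, callback=callback)
    f_new = fun(x_new)
    self._update_fun()
    ~~~~~~~~~~~~~~~~^^
    self.f = self.fun_wrapped(xp_copy(self.x))
             ~~~~~~~~~~~~~~~~^^^^^^^^^^^^^^^^^
    return np.atleast_1d(self.fun(x))
                         ~~~~~~~~^^^
    return self.f(x, *self.args, **self.kwargs)
           ~~~~~~^^^^^^^^^^^^^^^^^^^^^^^^^^^^^^
  File "tilt.py", line 29, in f
    a,b=rows(h,y); r+= [a-d[y][0]+.5,b-d[y][1]-.5]
        ~~~~^^^^^
  File "tilt.py", line 20, in rows
    return min(xs),max(xs)
           ~~~^^^^
ValueError: min() iterable argument is empty
```

```bash
sed -i 's/return min(xs),max(xs)/return (min(xs),max(xs)) if xs else (0,0)/' tilt.py
python3 - <<'E'
from tilt import *
cp=viewer.camera_params('wrist')
for f,r in (('w5.png',range(204,275,8)),('w8.png',range(208,280,8)),('w17.png',range(202,240,4))):
    d=tilt(f,cp); print(f,[(y,float(np.mean(d[y])),int(d[y][1]-d[y][0])) for y in r])
for yy in (0,-.02,-.04,.04):
    # slope: top toward +y by yy*75
    h=model(np.array([477.8,71-75*yy,8.]),np.array([0,yy,1.]),cp)
    print(yy,[(y,round(float(np.mean(rows(h,y))),1)) for y in range(202,240,6)],h[:,1].max())
E
```

```text
bbox 284 348 195 305
w5.png [(204, 317.0, 36), (212, 317.5, 41), (220, 317.5, 45), (228, 317.0, 48), (236, 317.0, 50), (244, 317.0, 54), (252, 316.5, 57), (260, 316.5, 59), (268, 316.5, 63)]
bbox 285 350 203 305
w8.png [(208, 321.0, 38), (216, 320.5, 43), (224, 320.0, 46), (232, 319.5, 49), (240, 319.0, 52), (248, 319.0, 54), (256, 318.0, 58), (264, 318.5, 61), (272, 318.0, 64)]
bbox 301 332 200 251
w17.png [(202, 319.0, 22), (206, 319.0, 24), (210, 319.0, 26), (214, 318.5, 27), (218, 318.0, 28), (222, 317.5, 29), (226, 317.5, 29), (230, 317.0, 30), (234, 316.5, 31), (238, 317.0, 30)]
0 [(202, 317.0), (208, 317.0), (214, 317.0), (220, 317.1), (226, 317.1), (232, 317.1), (238, 317.2)] 253.68283
-0.02 [(202, 315.5), (208, 315.5), (214, 315.9), (220, 316.2), (226, 316.6), (232, 316.9), (238, 317.1)] 253.67458
-0.04 [(202, 314.1), (208, 314.1), (214, 314.7), (220, 315.4), (226, 316.0), (232, 316.6), (238, 317.1)] 253.6613
0.04 [(202, 320.0), (208, 320.0), (214, 319.4), (220, 318.8), (226, 318.2), (232, 317.6), (238, 317.2)] 253.65746
```

```bash
python3 mv.py 477.5 70 120 -1.592
```

```text
clock 18.97 pos [516.3  70.4 184.3] rot [ 3.1406e+00  4.0000e-04 -1.5916e+00] F [ 1.3  0.4 -0.5] open 0.749
shift [0.0013, 0.0387, 0.0644] turn [0.001, 0.0004, 0.0004]
```

Call:
send_rows(plan=[[[0.001,0.02,0.01],[0.001,0,0],0.5],[[0.001,0.038,0.025],[0.001,0,0],0.4],[[0.001,0.038,0.045],[0.001,0,0],0.4],[[0.001,0.038,0.064],[0.001,0,0],0.4],[[0.001,0.038,0.064],[0.001,0,0],0.4]])

```text
clock: 19.38
eef_pos: [476.5, 70.0, 117.3]
tcp_rot: [3.137, -0.0, -1.592]
contact_force: [-0.3, 0.6, -1.1]
opening: 0.7
```

Call:
send_rows(plan=[[[0,0,0],[0,0,0],0.4],[[0,0,0],[0,0,0],0.4],[[0,0,0],[0,0,0],0.4],[[0,0,0],[0,0,0],0.4],[[0,0,0],[0,0,0],0.4]])

```text
clock: 19.8
eef_pos: [477.2, 70.0, 118.1]
tcp_rot: [3.138, -0.0, -1.592]
contact_force: [-0.1, -1.1, -0.2]
opening: 0.702
```

```bash
python3 mv.py 477.5 70 42 -1.592;python3 - <<'E'
from tilt import *
cp=viewer.camera_params('wrist'); save('wrist','w18.png'); d=tilt('w18.png',cp)
for yy in (0,.02,.04):
    h=model(np.array([477.8,71-75*yy,8.]),np.array([0,yy,1.]),cp); R_=range(min(d)+6,max(d)-20,6)
    print(yy,[(y,round(float(np.mean(rows(h,y))),1),float(np.mean(d[y]))) for y in R_],h[:,1].max())
E
```

```text
clock 19.8 pos [477.2  70.  118.1] rot [ 3.1381e+00 -2.0000e-04 -1.5917e+00] F [-0.1 -1.1 -0.2] open 0.702
shift [-0.0, -0.0006, 0.0761] turn [0.0035, -0.0002, 0.0003]
bbox 293 337 176 240
0 [(182, 315.6, 318.0), (188, 315.5, 317.5), (194, 315.5, 317.5), (200, 315.4, 316.5), (206, 315.4, 316.0), (212, 315.3, 315.0), (218, 315.3, 315.0)] 241.95316
0.02 [(182, 317.5, 318.0), (188, 317.2, 317.5), (194, 316.8, 317.5), (200, 316.4, 316.5), (206, 316.0, 316.0), (212, 315.6, 315.0), (218, 315.3, 315.0)] 241.94748
0.04 [(182, 319.4, 318.0), (188, 319.0, 317.5), (194, 318.2, 317.5), (200, 317.4, 316.5), (206, 316.7, 316.0), (212, 315.9, 315.0), (218, 315.4, 315.0)] 241.92079
```

Call:
send_rows(plan=[[[0,0,0.016],[0.003,0,0],0.4],[[0,0,0.032],[0.003,0,0],0.4],[[0,0,0.05],[0.003,0,0],0.4],[[0,0,0.066],[0.003,0,0],0.4],[[0,0,0.074],[0.003,0,0],0.4]])

```text
clock: 20.27
eef_pos: [476.1, 69.9, 42.8]
tcp_rot: [3.14, -0.0, -1.592]
contact_force: [-0.9, -0.5, -1.2]
opening: 0.702
```

Call:
send_rows(plan=[[[0,0,0],[0.002,0,0],0.2],[[0,0,0],[0.002,0,0],0.0],[[0,0,0],[0.002,0,0],-0.2],[[0,0,0],[0.002,0,0],-0.4],[[0,0,0],[0.002,0,0],-1]], squeeze=40)

```text
clock: 20.68
eef_pos: [476.8, 69.8, 43.7]
tcp_rot: [-3.14, -0.0, -1.591]
contact_force: [0.0, -1.1, 4.2]
opening: 0.291
```

```bash
python3 mv.py 477.5 70 42 -1.592;python3 - <<'E'
from tilt import *
cp=viewer.camera_params('wrist'); save('wrist','w19.png'); d=tilt('w19.png',cp)
print([(y,float(np.mean(d[y])),int(d[y][1]-d[y][0])) for y in range(min(d)+5,max(d)-20,6)])
im=save('side','s19.png')
b=im[200:390,220:420,::-1];cv2.imwrite('pics/s19y.png',cv2.resize(b,(630,599),interpolation=2))
E
```

```text
clock 20.68 pos [476.8  69.8  43.7] rot [-3.1399e+00 -5.0000e-04 -1.5915e+00] F [ 0.  -1.1  4.2] open 0.291
shift [-0.0002, -0.0006, 0.0017] turn [-0.0016, -0.0005, 0.0005]
bbox 282 351 208 320
[(213, 318.0, 40), (219, 318.0, 44), (225, 317.5, 47), (231, 317.5, 49), (237, 317.5, 51), (243, 317.0, 54), (249, 317.0, 56), (255, 317.0, 58), (261, 317.0, 60), (267, 316.0, 62), (273, 316.5, 65), (279, 316.0, 68), (285, 316.5, 69), (291, 316.5, 69), (297, 316.5, 67)]
```

View pics/s19y.png

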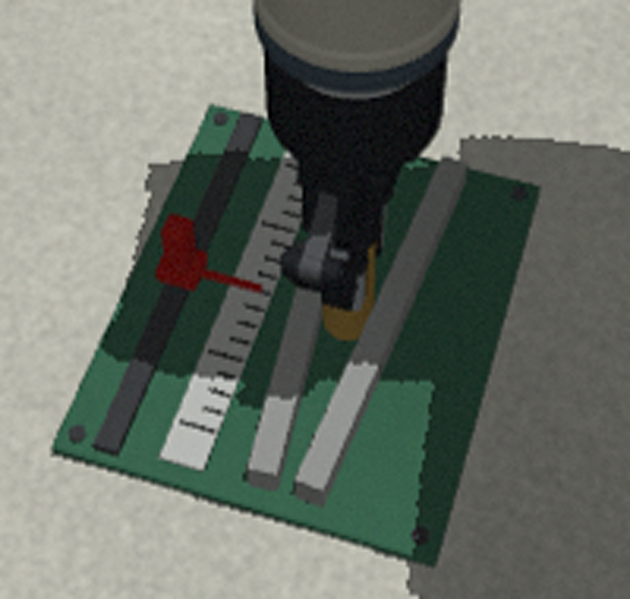

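Call:
send_rows(plan=[[[-0.0005,0,0],[0,0,0],-1],[[-0.001,0,0],[0,0,0],-1],[[-0.001,0,0],[0,0,0],-1],[[-0.001,0,0],[0,0,0],-1],[[-0.001,0,0],[0,0,0],-1]])

```text
clock: 21.2
eef_pos: [476.7, 70.2, 43.8]
tcp_rot: [-3.14, -0.001, -1.591]
contact_force: [0.2, -7.4, 1.6]
opening: 0.29
```

Call:
send_rows(plan=[[[0,0,0],[0,0,0],-0.3],[[0,0,0],[0,0,0],-0.1],[[0,0,0],[0,0,0],0.2],[[0,0,0],[0,0,0],0.4],[[0,0,-0.005],[0,0,0],0.4]])

```text
clock: 21.62
eef_pos: [476.3, 70.3, 48.4]
tcp_rot: [-3.141, -0.001, -1.591]
contact_force: [-0.2, -0.2, -0.1]
opening: 0.699
```

Call:
send_rows(plan=[[[0,0,-0.015],[0,0,0],0.4],[[0,0,-0.03],[0,0,0],0.4],[[0,0,-0.05],[0,0,0],0.4],[[0,0,-0.07],[0,0,0],0.4],[[0,0,-0.07],[0,0,0],0.4]])

```text
clock: 22.03
eef_pos: [478.4, 70.9, 121.9]
tcp_rot: [-3.136, -0.0, -1.591]
contact_force: [-0.4, 0.3, 0.9]
opening: 0.696
```

Call:
send_rows(plan=[[[0,0,0],[0,0,0],0.4],[[0,0,0],[0,0,0],0.4],[[0,0,0],[0,0,0],0.4],[[0,0,0],[0,0,0],0.4],[[0,0,0],[0,0,0],0.4]])

```text
clock: 22.45
eef_pos: [477.9, 70.8, 121.2]
tcp_rot: [-3.137, -0.001, -1.591]
contact_force: [-0.3, -0.5, -0.4]
opening: 0.697
```

```bash
python3 mv.py 477.5 70 42 -1.592;python3 - <<'E'
from tilt import *
cp=viewer.camera_params('wrist'); im=save('wrist','w20.png'); d=tilt('w20.png',cp)
for yy in (0,.02,.04):
    h=model(np.array([477.8,70.5-75*yy,8.]),np.array([0,yy,1.]),cp); R_=range(min(d)+6,max(d)-10,6)
    print(yy,[(y,round(float(np.mean(rows(h,y))),1),float(np.mean(d[y]))) for y in R_],h[:,1].max())
b=im[20:270,170:470,::-1];cv2.imwrite('pics/w20z.png',cv2.resize(b,(720,600),interpolation=2))
print(proj('wrist',[567,68.9,56],cp),proj('wrist',[523,69.8,14],cp))
E
```

```text
clock 22.45 pos [477.9  70.8 121.2] rot [-3.1374e+00 -7.0000e-04 -1.5909e+00] F [-0.3 -0.5 -0.4] open 0.697
shift [0.0007, 0.0007, 0.0792] turn [-0.0042, -0.0007, 0.0011]
bbox 296 339 177 240
0 [(183, 317.1, 318.5), (189, 317.2, 318.5), (195, 317.2, 318.5), (201, 317.3, 317.5), (207, 317.4, 317.5), (213, 317.4, 317.5), (219, 317.5, 317.5), (225, 317.5, 317.5)] 241.36746
0.02 [(183, 319.0, 318.5), (189, 318.8, 318.5), (195, 318.5, 318.5), (201, 318.2, 317.5), (207, 317.9, 317.5), (213, 317.6, 317.5), (219, 317.5, 317.5), (225, 317.5, 317.5)] 241.36201
0.04 [(183, 320.9, 318.5), (189, 320.5, 318.5), (195, 319.8, 318.5), (201, 319.2, 317.5), (207, 318.5, 317.5), (213, 317.9, 317.5), (219, 317.5, 317.5), (225, 317.6, 317.5)] 241.33629
[317.2697096   61.43643161] [316.95762123 130.99119375]
```

View pics/w20z.png

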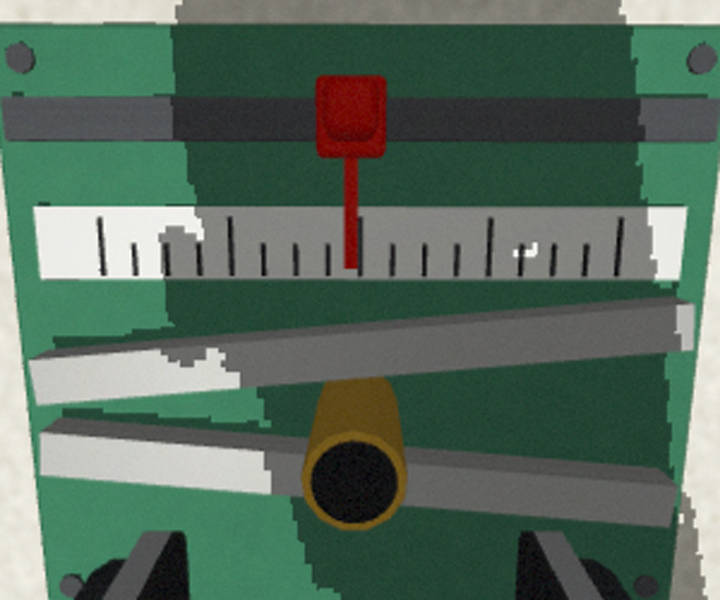

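Run:
```python
from h import *
cp=viewer.camera_params('wrist')
g=np.array([np.cos(np.radians(88.8)),np.sin(np.radians(88.8))])
im=cv2.imread('pics/w20.png');hsv=cv2.cvtColor(im,cv2.COLOR_BGR2HSV)
m=cv2.inRange(hsv,(0,150,60),(8,255,255))|cv2.inRange(hsv,(172,150,60),(180,255,255))
for y in (60,75,90,100,110,120,128): 
    xs=np.nonzero(m[y])[0]; print(y,xs.min(),xs.max(),xs.mean())
O=np.array([477.8,67.5])
def gx(u,v,z): p=onz('wrist',u,v,z,cp); return p.round(1),round(float((p[:2]-O)@g),2)
print('tip',gx(np.nonzero(m[120])[0].mean(),120,14)); print('knobtop',gx(np.nonzero(m[62])[0].mean(),62,56))
for u,v,z in ((317.5,220,83),(318,205,60),(318.5,187,35)): print('tube',gx(u,v,z))
for u in (320.0,): print('tick0',gx(u,130.4,9))
ys=im[122:134,200:440].min(axis=2).mean(axis=0); 
print('dark cols',[200+i for i in range(1,239) if ys[i]<ys[i-1] and ys[i]<=ys[i+1] and ys[i]<np.median(ys)-15])
```

```text
60 301 330 315.5
75 302 330 316.0
90 313 318 315.5
100 313 318 315.5
110 314 318 316.0
120 314 318 316.0
128 314 318 316.0
tip (array([531.1,  70.4,  14. ]), 3.98)
knobtop (array([566.8,  70. ,  56. ]), 4.32)
tube (array([478.2,  70.5,  83. ]), 2.99)
tube (array([480.2,  70. ,  60. ]), 2.59)
tube (array([485.8,  69.5,  35. ]), 2.12)
tick0 (array([523.1,  67.5,   9. ]), 0.96)
dark cols [212, 226, 239, 252, 266, 279, 293, 306, 315, 317, 320, 333, 346, 360, 373, 386, 400, 413, 427]
```

```bash
python3 mv.py 567 68.5 120 -1.592
```

```text
clock 22.5 pos [478.   70.8 121.3] rot [-3.1372e+00 -7.0000e-04 -1.5909e+00] F [-0.3  0.1 -0.3] open 0.697
shift [0.0005, -0.089, 0.0017] turn [-0.0044, -0.0007, 0.0011]
```

Call:
send_rows(plan=[[[0,-0.025,0],[-0.004,0,0.001],0.2],[[0,-0.055,0],[-0.004,0,0.001],0],[[0.0005,-0.089,0],[-0.004,0,0.001],0],[[0.0005,-0.089,0],[-0.004,0,0.001],0],[[0.0005,-0.089,0],[-0.004,0,0.001],0]], squeeze=20)

```text
clock: 22.92
eef_pos: [568.0, 68.4, 121.0]
tcp_rot: [-3.142, -0.001, -1.592]
contact_force: [-1.0, -0.1, -0.7]
opening: 0.498
```

Call:
send_rows(plan=[[[0,0,0],[0,0,0],0],[[0,0,0],[0,0,0],0],[[0,0,0],[0,0,0],0],[[0,0,0],[0,0,0],0],[[0,0,0],[0,0,0],0]])

```text
clock: 23.33
eef_pos: [567.6, 68.5, 121.1]
tcp_rot: [-3.142, -0.001, -1.592]
contact_force: [1.3, 0.4, -0.2]
opening: 0.499
```

```bash
python3 mv.py 567 68.5 30 -1.592
```

```text
clock 23.33 pos [567.6  68.5 121.1] rot [-3.1415e+00 -7.0000e-04 -1.5922e+00] F [ 1.3  0.4 -0.2] open 0.499
shift [-0.0001, 0.0006, 0.0911] turn [-0.0001, -0.0007, -0.0002]
```

Call:
send_rows(plan=[[[0,0,0.018],[0,0,0],0],[[0,0,0.04],[0,0,0],0],[[0,0,0.06],[0,0,0],0],[[0,0,0.078],[0,0,0],0],[[0,0,0.09],[0,0,0],0]])

```text
clock: 23.75
eef_pos: [566.6, 68.3, 29.7]
tcp_rot: [3.14, -0.001, -1.592]
contact_force: [0.5, -0.8, -0.3]
opening: 0.497
```

Call:
send_rows(plan=[[[0,0,0],[0,0,0],-0.2],[[0,0,0],[0,0,0],-0.5],[[0,0,0],[0,0,0],-0.7],[[0,0,0],[0,0,0],-1],[[0,0,0],[0,0,0],-1]])

```text
clock: 24.17
eef_pos: [566.9, 68.4, 30.4]
tcp_rot: [3.141, -0.001, -1.592]
contact_force: [-0.5, 0.7, -3.0]
opening: 0.157
```

```bash
python3 mv.py 567 67.6 30 -1.592
```

```text
clock 24.17 pos [566.9  68.4  30.4] rot [ 3.1411e+00 -7.0000e-04 -1.5922e+00] F [-0.5  0.7 -3. ] open 0.157
shift [0.0008, -0.0001, 0.0004] turn [0.0005, -0.0007, -0.0002]
```

Call:
send_rows(plan=[[[0.001,0,0],[0,0,0],-1],[[0.001,0,0],[0,0,0],-1],[[0.001,0,0],[0,0,0],-1],[[0.001,0,0],[0,0,0],-1],[[0.001,0,0],[0,0,0],-1]])

```text
clock: 24.58
eef_pos: [566.9, 67.3, 30.4]
tcp_rot: [3.141, -0.001, -1.592]
contact_force: [0.4, 0.5, -6.6]
opening: 0.159
```

Call:
send_rows(plan=[[[0,0,0],[0,0,0],-0.4],[[0,0,0],[0,0,0],-0.1],[[0,0,0],[0,0,0],0.1],[[0,0,0],[0,0,0],0.1],[[0,0,-0.003],[0,0,0],0.1]])

```text
clock: 25.0
eef_pos: [566.8, 67.3, 33.4]
tcp_rot: [3.141, -0.001, -1.592]
contact_force: [0.0, -0.5, 1.0]
opening: 0.551
```

Call:
send_rows(plan=[[[0,0,-0.015],[0,0,0],0.1],[[0,0,-0.035],[0,0,0],0.1],[[0,0,-0.06],[0,0,0],0.1],[[0,0,-0.09],[0,0,0],0.1],[[0,0,-0.12],[0,0,0],0.1]])

```text
clock: 25.42
eef_pos: [566.4, 67.4, 154.6]
tcp_rot: [3.14, -0.001, -1.592]
contact_force: [0.7, -0.2, -0.9]
opening: 0.551
```

Call:
send_rows(plan=[[[0,0.02,-0.01],[0,0,0],0.5],[[0,0.05,-0.01],[0,0,0],0.5],[[0,0.07,-0.01],[0,0,0],0.5],[[0,0.07,-0.01],[0,0,0],0.5],[[0,0.07,-0.01],[0,0,0],0.5]])

```text
clock: 25.83
eef_pos: [496.1, 68.9, 165.3]
tcp_rot: [3.141, -0.001, -1.592]
contact_force: [0.0, -0.1, 0.1]
opening: 0.752
```

```bash
python3 mv.py 477.5 70 42 -1.592;python3 - <<'E'
from tilt import *
cp=viewer.camera_params('wrist'); im=save('wrist','w21.png'); d=tilt('w21.png',cp)
g=np.array([np.cos(np.radians(88.8)),np.sin(np.radians(88.8))]);O=np.array([477.8,68.5])
for yy in (0,.02):
    h=model(np.array([477.8,70.5-75*yy,8.]),np.array([0,yy,1.]),cp); R_=range(min(d)+4,max(d)-6,5)
    print(yy,[(y,round(float(np.mean(rows(h,y))),1),float(np.mean(d[y]))) for y in R_],h[:,1].max())
hsv=cv2.cvtColor(im,cv2.COLOR_RGB2HSV)
m=cv2.inRange(hsv,(0,150,60),(8,255,255))|cv2.inRange(hsv,(172,150,60),(180,255,255))
ys,xs=np.nonzero(m); print('red bbox',xs.min(),xs.max(),ys.min(),ys.max())
y=ys.max()-5; u=xs[ys==y].mean(); p=onz('wrist',u,y,14,cp); print('tip',u,y,p.round(1),(p[:2]-O)@g)
b=im[60:310,170:470,::-1];cv2.imwrite('pics/w21z.png',cv2.resize(b,(720,600),interpolation=2))
im=save('side','s21.png')
b=im[200:390,220:420,::-1];cv2.imwrite('pics/s21y.png',cv2.resize(b,(630,599),interpolation=2))
E
```

```text
clock 25.83 pos [496.1  68.9 165.3] rot [ 3.1409e+00 -8.0000e-04 -1.5919e+00] F [ 0.  -0.1  0.1] open 0.752
shift [-0.0008, 0.0185, 0.1234] turn [0.0006, -0.0008, 0.0001]
bbox 298 332 186 239
0 [(190, 315.3, 316.5), (195, 315.3, 316.5), (200, 315.3, 316.5), (205, 315.2, 316.0), (210, 315.2, 315.5), (215, 315.2, 315.5), (220, 315.1, 315.0), (225, 315.1, 315.0), (230, 315.1, 315.0)] 239.79619
0.02 [(190, 316.9, 316.5), (195, 316.8, 316.5), (200, 316.5, 316.5), (205, 316.1, 316.0), (210, 315.8, 315.5), (215, 315.5, 315.5), (220, 315.2, 315.0), (225, 315.1, 315.0), (230, 315.2, 315.0)] 239.79176
red bbox 305 328 82 147
tip 316.5 142 [527.1  68.5  14. ] 0.9826241676893042
```

View pics/w21z.png

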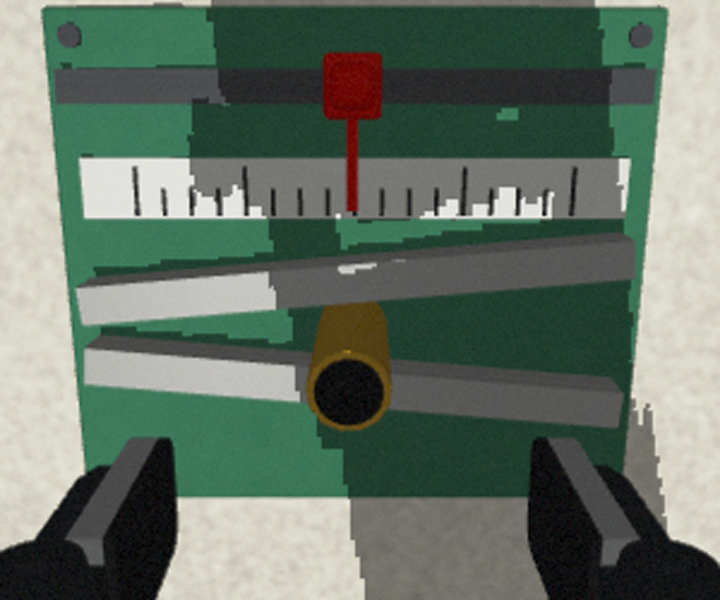

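View pics/s21y.png

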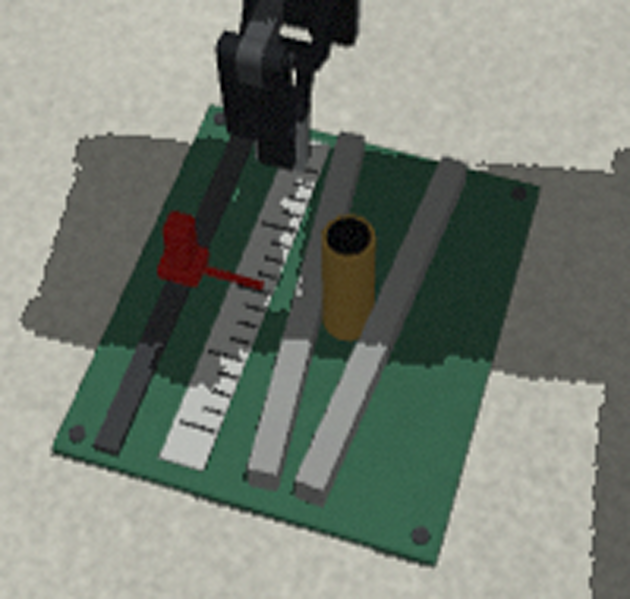

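Call:
send_rows(plan=[[[0,0,-0.02],[0,0,0],0.5],[[0,0,-0.04],[0,0,0],0.5],[[0,0,-0.04],[0,0,0],0.5],[[0,0,-0.04],[0,0,0],0.5],[[0,0,-0.04],[0,0,0],0.5]])

```text
clock: 26.35
eef_pos: [497.9, 69.0, 204.7]
tcp_rot: [3.141, -0.001, -1.592]
contact_force: [-0.6, 0.3, 0.2]
opening: 0.75
```

```bash
python3 -c "
from rig import job
print(job.sign_off())"
```

```text
the job is handed in; nothing more can be done
None
```

The brass tube is wedged in the slot and standing on the base plate. The red pointer is level with it, and the job is handed in at about 26 s with the gripper clear above.

- **Tube:** I stood it in the wide end and slid it along until it resisted. The first push, about 12 N and too high up, left it leaning about 1.8° towards the narrow end. I gripped it lower, straightened it and pushed again (about 7 N over 0.4 mm). The last pictures still show a lean of about 0.5–1°.
- **Pointer:** My first grasp shut above the knob because the fingertips were higher than the stated 22 mm ahead of the TCP. I went lower and slid the pointer level. After re-seating the tube, I set it again, about 1.5 mm back.
- **Last checks:** The pointer tip is at gauge x ≈ +1.0 mm and the middle of the tube at about +1.4 mm. This puts the tube 1–2 mm beyond the nominal wedge point for 26 mm (x ≈ -0.5). That difference is within about what the cameras can resolve, given 2 mm calibration and the side and top views disagreeing by about 3 mm.

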